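# Index the soldering fixture table one station with its worm handwheel

### The job

Index the rotary soldering table by one station: move the red-headed stop pin from the hole it stands in to the next hole and push it fully down, then wind the red-handled handwheel clockwise (seen from above), two to three turns, until the brass screw in the table's yellow stop finger rests against the pin. Feel for the contact and stop as soon as it bears lightly on the pin, so that it still presses lightly when you have let go; do not force it, turn the table only by the handwheel, and leave the other things on the bench alone.

Things in the scene. Friction and masses are not known exactly. Their poses are not given: they have to be found in the camera images.
- stage: Fixed indexing stage: aluminium base 185 x 370 mm, origin at the bench under its middle, z up. Its +y half carries the turntable (axis at x 0, y +85 mm), its -y half the grey gearbox (100 x 100 mm, top 65 mm above the bench) with the handwheel. At its +x edge, beside the turntable, a dark steel block (55 x 150 mm, top 34 mm above the bench) has the two pin holes.
- hole_now (a point): Centre of the mouth of the round blind hole in which the stop pin starts: 11.2 mm wide with a 2 mm chamfer, 30 mm deep, mouth 34 mm above the bench, 105 mm from the turntable's axis.
- hole_next (a point): Centre of the mouth of the next hole, the same size, 45 degrees further counter-clockwise (seen from above) round the turntable's axis, also at 105 mm from it.
- pin: Loose steel stop pin, about 60 g, upright: shank 10 mm in diameter and 61 mm long with a chamfered foot, then a red round head 16 mm in diameter and 30 mm tall; 91 mm in all. Origin at the middle of its foot, z along the pin to the head. Seated, its foot is 30 mm below the hole's mouth (4 mm above the bench), its head 65 to 95 mm above the bench; it has about 0.6 mm of play all round.
- turntable: Aluminium turntable, 180 mm in diameter, top 52 mm above the bench, with a low green fixture of coils (up to 76 mm above the bench). Origin on its vertical axis, 36 mm above the bench; x points along its yellow stop finger. Driven through a 15:1 worm: 15 turns of the handwheel clockwise turn it once counter-clockwise, 1 rad of the wheel moves the finger 7 mm at the pin.
- finger_tip (a point): Middle of the top edge of the yellow stop finger's outer end: a bar 14 mm wide, reaching 113 mm from the turntable's axis, 42 to 54 mm above the bench. A brass stop screw, 8 mm thick, stands out of its counter-clockwise side, 2 to 14 mm proud (differs, not measured); its end meets the pin. The finger starts 0.3 to 0.64 rad clockwise of hole_now. Contact is stiff: roughly 10 to 20 N per mm.
- wheel_axis (a point): On the vertical axis of the handwheel (black, 90 mm in diameter, 10 mm thick) at its top face, 85 mm above the bench. It turns with a steady drag of about 4 N at the handle; once the stop screw touches the pin, the drag grows by some 20 N per rad, and each 1 N more at the handle puts about 4.5 N on the pin. Released, it does not run back while the screw presses with under about 18 N.
- handle_mid (a point): Middle of the red upright handle on the handwheel, a round post 20 mm in diameter and 40 mm tall (85 to 125 mm above the bench), 32 mm from the wheel's axis; it spins freely on the wheel, so it can be held with the fingers at a fixed heading while it is led round the circle.
- parts_bin: Loose blue open bin, 160 x 110 x 60 mm, origin under its middle. Not to be moved.
- tip_pot: Loose dark steel pot, 64 mm wide and 50 mm tall, origin under its middle. Not to be moved.
- driver: Loose screwdriver lying on the bench, along its x axis. Not to be moved.

How it is judged:
By the outcome, as a careful person would: the job done as asked, in the order asked, and still so for the second after the job is handed in, with the robot touching nothing.
It also fails if it takes over 72 s, if anything falls off the work surface, if the arm or the gripper's body presses on something with over 40 N, if the wrist force passes 120 N, or if a joint passes its speed limit or range.

### The arm

A 6-joint arm with a two-finger parallel gripper is mounted at the origin on the work surface. World frame = base frame: x ahead of the robot, y to its left, z up, the work surface at z = 0. Lengths are in m, angles in rad, forces in N, time in s.
With the tool pointing down it reaches from about 0.3 to 0.825 m from the base axis. Payload 5.4 kg.
Tool frame: the origin (TCP) lies between the finger pads; the fingertips stand 11 mm ahead of it and the grasp point (between the pads) lies 8 mm behind it; z points along the fingers, y is the direction in which the jaws open and shut (so a half turn about z gives the same grasp; the last joint's range is limited). The gripper opens to 92 mm and grips with 3 to 60 N. Pads are 20 mm wide; open, the fingers measure 128 mm over their backs; the gripper's body (75 mm by 189 mm) begins 69 mm behind the grasp point.
Start: joints at [-0.21, 0.158, 1.597, -0, 1.386, -0.21], TCP at [0.575, -0, 0.226] pointing down, gripper open.
Joint ranges: [-2.91, 2.91], [-0.94, 2.29], [0.18, 2.7], [-1.29, 4.43], [0.17, 2.64], [-3, 3]. Speed limits (rad/s): [2.57, 2.57, 3.14, 3.14, 3.14, 3.14].

### API

Orientations are given as a unit quaternion [x, y, z, w].
In Python, from cell import env gives the robot as it stands.
- The arm moves only by the tool apply_moves, never from a script. Its argument "steps" is a list that holds one entry, the list of rows, each a list of 5 numbers: the opening, from 0 (shut) to 1 (fully open), then the shift along the tool's x, y, z in units of 25 mm (1.0 is 25 mm), then the turn about the tool's z in units of 5 degrees (1.0 is 5 degrees). A call has 1 to 10 rows; each row shifts and turns the commanded pose from where the row before left it, along the tool's axes as they then stand; what a row does not reach is not made up. A row lasts 1/12 s, in which the tool goes at most 41.7 mm and 7.16 degrees, less where a joint would pass 70% of its speed; a pose out of reach is approached as far as the arm can. A call is refused whole if a number of a shift passes 1 or a number of a turn 1, either way. A call with a gripper value outside its range is refused whole. The fingers move at their own pace and stop on an object; "grip_force" is the grip in N (left out, the last holds). Time passes only in rows, so rows that do not move let the fingers close. It gives the time, the measured TCP pose, the force and the opening at its end, in the units of the state.
- env.get_obs(): the state, without advancing time (a new reading comes with each control period).
- env.capture(name): name is "scene" or "side" or "wrist"; returns the picture (480x640x3 uint8, red, green, blue); there is no depth.
- env.get_calibration(name): a dict with "fx", "fy", "cx", "cy" (pixels), "R" (3x3) and "t" (3): a world point X has camera coordinates R X + t. Camera axes: x right, y down, z forward; pixel columns grow to the right and rows downward; lengths in m; the calibration is good to about 2 mm. The wrist camera is an equidistant fisheye: a pixel r from the principal point sees the ray r / f radians off the axis. A picture is of the moment at which its call begins: read the wrist's pose just before it. get_calibration takes no time and is no camera call; for the wrist camera it gives the pose at the moment of the call.
- env.close_job(): hands the job in, once; it reports no verdict.
The state is a dict: "t": time; "qpos": joint angles; "joint_velocities": joint speeds; "tau": joint torques, N m; "tcp_pos": TCP position; "tool_rot": TCP orientation; "force": force on the tool from outside, world axes, zero at the start; "moment": the same for the moment, N m; "finger_gap": finger opening in m.
Only numpy, scipy, OpenCV 4.12 (cv2) and the standard library are available. Lean on these libraries where they do the work, as an engineer would, in place of code of your own. Each camera call takes 0.05 s, during which the arm holds its last target.

## Working session

There is one attempt and no reset: what is moved stays moved. The work goes in short steps, Python scripts to look and compute and a tool call to move; the robot and the scene stay as the last step left them, time stands still between calls to the robot, and variables do not carry over. Pictures are saved under pics/ and viewed, and the job is handed in when it is done.

Besides the shell and the picture viewer there is one more tool, called after ">>>" in YAML: its name, and indented under it one key for each argument. apply_moves: Moves the arm, as the interface text tells. Its arguments: {"type":"object","properties":{"steps":{"type":"array","items":{"type":"array","items":{"type":"array","items":{"type":"number"}}}},"grip_force":{"type":"number"}},"required":["steps"]}

```bash
ls; mkdir -p pics; python3 - <<'E'
from cell import env
import cv2
o=env.get_obs()
for k,v in o.items(): print(k,v)
for n in ["scene","side","wrist"]:
    c=env.get_calibration(n); print(n,c)
    im=env.capture(n); cv2.imwrite(f"pics/{n}0.png",im[:,:,::-1])
E
```

```text
pics
t 0.0
qpos [-2.10098704e-01  1.59009370e-01  1.59821411e+00 -1.77320551e-05
  1.38621402e+00 -2.10070625e-01]
joint_velocities [ 2.44221656e-04  1.79063751e-04 -3.42092945e-04  3.52047334e-04
 -1.23911067e-03  6.22881160e-05]
tau [ 4.79022274e-04 -3.85570908e+01 -3.22103977e+01  7.00944406e-02
  3.78346047e-02 -1.56143192e-04]
tcp_pos [5.74395824e-01 1.02894847e-04 2.24650280e-01]
tool_rot [ 7.07115251e-01  7.07097709e-01 -5.09200549e-04 -7.69193318e-04]
force [ 0.2632114   0.54088144 -0.52207326]
moment [-0.01777297  0.02862774 -0.02617405]
finger_gap 0.09172484890139272
scene {'fx': 444.3110670024571, 'fy': 444.3110670024571, 'cx': 316.5932187408896, 'cy': 240.3325929580986, 'R': array([[ 0.74214316,  0.67003506, -0.01662992],
       [ 0.41479977, -0.47864633, -0.77384678],
       [-0.52646433,  0.56740701, -0.63315448]]), 't': array([-0.36596835, -0.11778047,  1.2741642 ])}
side {'fx': 583.4685241300101, 'fy': 583.4685241300101, 'cx': 310.56157729830153, 'cy': 237.72085469314877, 'R': array([[-0.91162303, -0.41054998, -0.01980298],
       [-0.22910235,  0.54753996, -0.80480563],
       [ 0.34125586, -0.72914244, -0.59320801]]), 't': array([0.45775866, 0.17008954, 1.31115512])}
wrist {'fx': 371.64829954431775, 'fy': 371.64829954431775, 'cx': 321.45763906021364, 'cy': 246.56195176256455, 'R': array([[ 9.99999161e-01, -1.78963356e-04, -1.28285476e-03],
       [ 1.83164221e-04, -9.60918751e-01,  2.76830489e-01],
       [-1.28226171e-03, -2.76830492e-01, -9.60917912e-01]]), 't': array([-0.57374767, -0.03115146,  0.39128935])}
```

View pics/scene0.png

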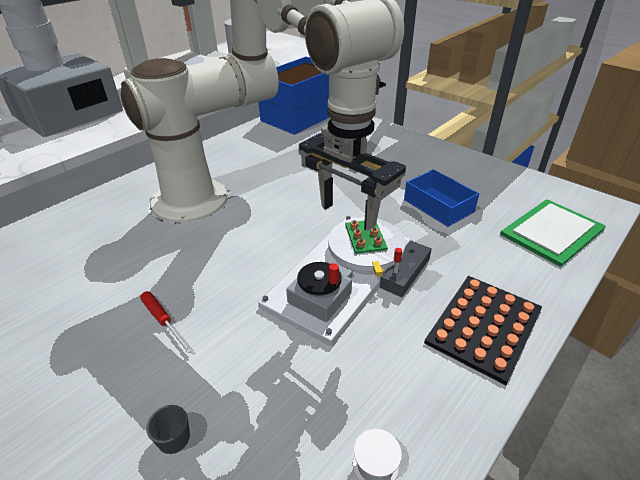

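View pics/side0.png

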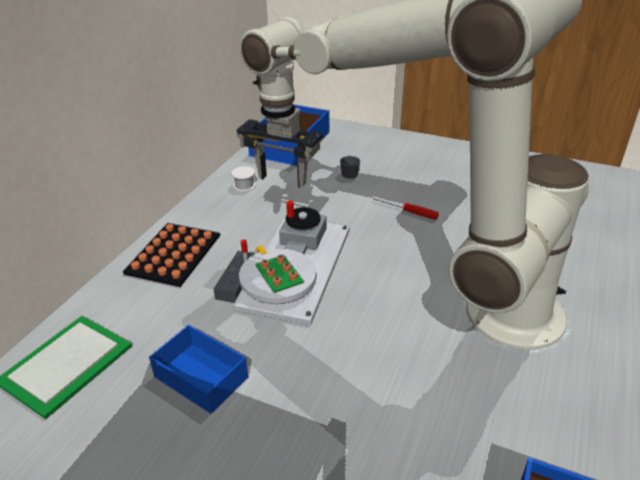

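View pics/wrist0.png

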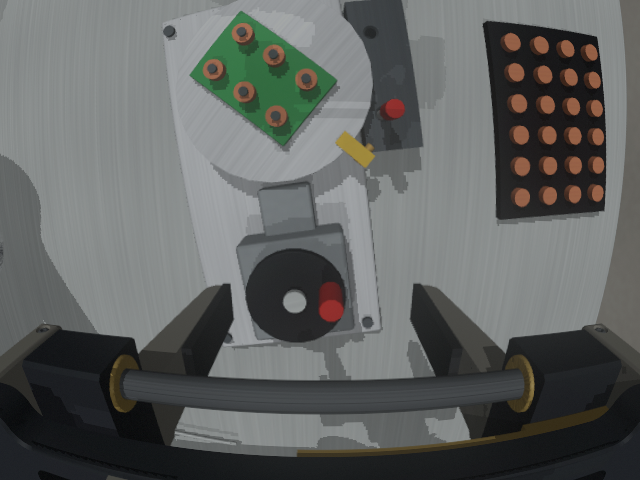

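The wrist picture shows the handwheel hub near (294,301), handle at (331,300), pin head (395,108), empty hole (371,32) and finger (355,149). I'll enlarge it.

```bash
python3 - <<'E'
import cv2
im=cv2.imread("pics/wrist0.png")
a=cv2.resize(im[0:200,300:460],None,fx=3,fy=3,interpolation=cv2.INTER_CUBIC);cv2.imwrite("pics/c1.png",a)
b=cv2.resize(im[200:360,200:400],None,fx=3.5,fy=3.5,interpolation=cv2.INTER_CUBIC);cv2.imwrite("pics/c2.png",b)
s=cv2.imread("pics/scene0.png");cv2.imwrite("pics/c3.png",cv2.resize(s[200:350,250:450],None,fx=4,fy=4,interpolation=cv2.INTER_CUBIC))
s=cv2.imread("pics/side0.png");cv2.imwrite("pics/c4.png",cv2.resize(s[190:330,200:360],None,fx=4,fy=4,interpolation=cv2.INTER_CUBIC))
E
```

```text
(no output)
```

View pics/c1.png

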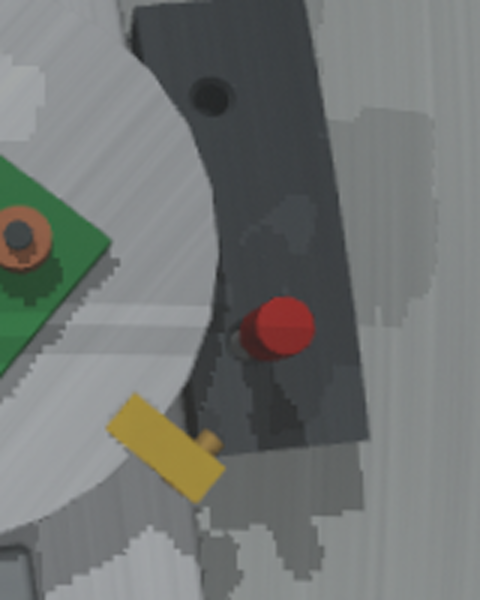

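View pics/c2.png

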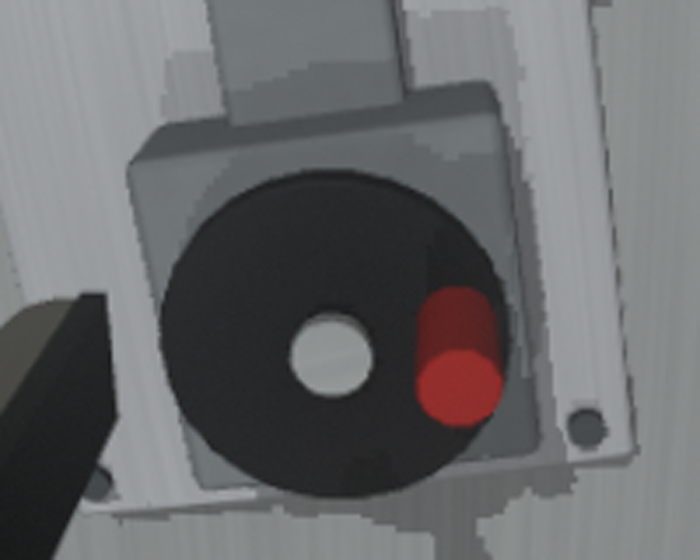

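View pics/c3.png

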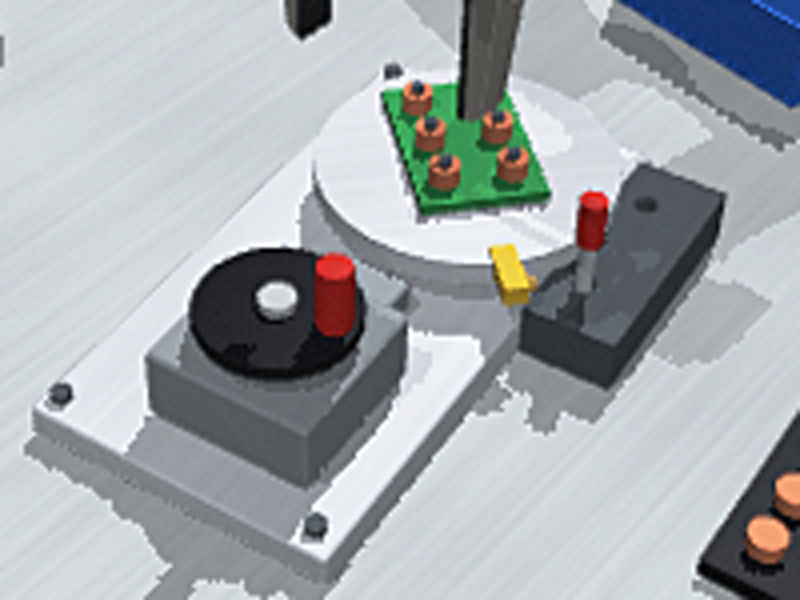

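View pics/c4.png

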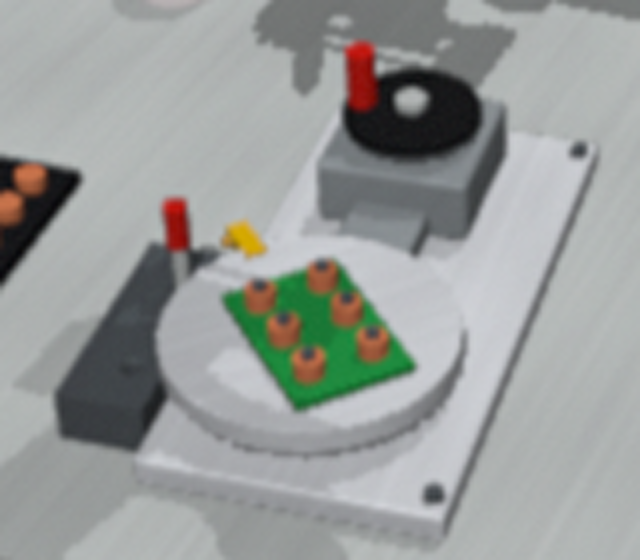

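```bash
cat > h.py <<'E'
import numpy as np, cv2
from cell import env
def ray(c,p,fish):
    u=np.array([(p[0]-c['cx'])/c['fx'],(p[1]-c['cy'])/c['fy']])
    if fish:
        th=np.linalg.norm(u); d=np.r_[u/th*np.sin(th) if th>1e-9 else u,np.cos(th)]
    else: d=np.r_[u,1]
    return -c['R'].T@c['t'], c['R'].T@d
def hit(c,p,z,fish=True):
    o,d=ray(c,p,fish); return o+d*(z-o[2])/d[2]
E
python3 - <<'E'
from h import *
c=env.get_calibration("wrist")
P={}
for n,p,z in [("hnext",(370.7,32),.034),("pin",(395,108.7),.095),("hub",(294.9,301.4),.09),("handle",(331.1,310.9),.125),("basecornerNear",(380.5,331),.0),("fingerA",(375,154),.054),("fingerB",(364.5,167),.054)]:
    P[n]=hit(c,p,z); print(n,P[n].round(4))
s=env.get_calibration("scene"); e=env.get_calibration("side")
S=lambda x,y:(250+x/4,200+y/4); E_=lambda x,y:(200+x/4,190+y/4)
print("scene"); 
for n,p,z in [("hnext",S(646,204),.034),("pin",S(594,201),.095),("hub",S(277,297),.09),("handle",S(336,267),.125)]: print(n,hit(s,p,z,False).round(4))
print("side")
for n,p,z in [("hnext",E_(133,367),.034),("pin",E_(175,205),.095),("hub",E_(411,98),.09),("handle",E_(360,50),.125)]: print(n,hit(e,p,z,False).round(4))
E
```

```text
hnext [0.6201 0.1865 0.034 ]
pin [0.6308 0.1059 0.095 ]
hub [ 0.5509 -0.056   0.09  ]
handle [ 0.5814 -0.048   0.125 ]
basecornerNear [ 0.6437 -0.1363  0.    ]
fingerA [0.6213 0.0684 0.054 ]
fingerB [0.6121 0.0566 0.054 ]
scene
hnext [0.6222 0.1865 0.034 ]
pin [0.6336 0.1055 0.095 ]
hub [ 0.5525 -0.0555  0.09  ]
handle [ 0.5848 -0.0482  0.125 ]
side
hnext [0.6164 0.1855 0.034 ]
pin [0.6268 0.1066 0.095 ]
hub [ 0.5478 -0.0572  0.09  ]
handle [ 0.5774 -0.0472  0.125 ]
```

```bash
python3 - <<'E'
from h import *
c=env.get_calibration("wrist")
print(-c['R'].T@c['t'])
for n,p,z in [("boardcorner",(336.7,80),.058),("boardcorner2",(284,147),.058),("coil",(306,78),.076),("screwtip",(300+213/3,440/3),.048),("tablecen?",(281,70),.052)]: print(n,hit(c,p,z).round(4))
E
```

```text
[0.57429572 0.07827554 0.38400826]
boardcorner [0.5871 0.1335 0.058 ]
boardcorner2 [0.5414 0.0744 0.058 ]
coil [0.5614 0.1322 0.076 ]
screwtip [0.6184 0.0748 0.048 ]
tablecen? [0.5384 0.1443 0.052 ]
```

>>> apply_moves:
  steps:
    - [[0.48, 0.5, 0.3, 0.3, 0], [0.48, 0.85, 0.45, 0.6, 0], [0.48, 0.85, 0.45, 0.6, 0], [0.48, 0.85, 0.45, 0.6, 0], [0.48, 0.7, 0.35, 0.5, 0], [0.48, 0.5, 0.25, 0.4, 0], [0.48, 0, 0, 0, 0], [0.48, 0, 0, 0, 0]]
  grip_force: 20

```text
t: 0.82
tcp_pos: [0.6305, 0.1065, 0.1496]
tool_rot: [0.707, 0.708, -0.001, -0.001]
force: [-0.4, -0.2, 0.5]
finger_gap: 0.0442
```

```bash
python3 - <<'E'
from h import *
o=env.get_obs();print(o['t'],o['tcp_pos'],o['force'],o['finger_gap'])
c=env.get_calibration("wrist")
np.savez("w1.npz",**c)
im=env.capture("wrist"); cv2.imwrite("pics/wrist1.png",im[:,:,::-1])
E
```

```text
0.8167 [0.63054405 0.10648567 0.1495916 ] [-0.43936181 -0.15270938  0.49561788] 0.04420996372366977
```

View pics/wrist1.png

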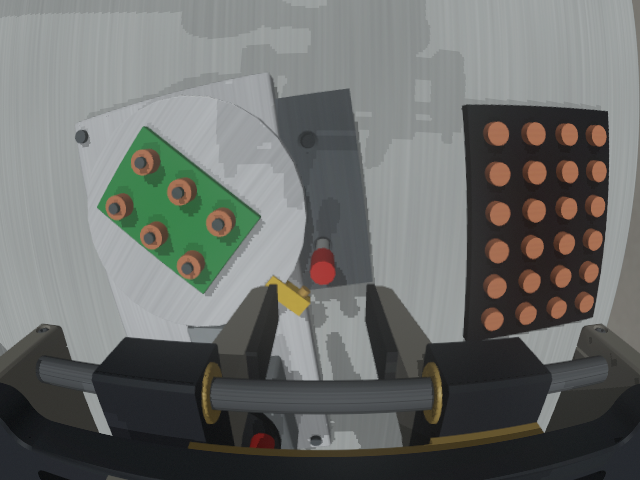

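```bash
python3 - <<'E'
import cv2
im=cv2.imread("pics/wrist1.png")
cv2.imwrite("pics/c5.png",cv2.resize(im[120:320,250:390],None,fx=4,fy=4,interpolation=cv2.INTER_CUBIC)[:, :])
E
```

```text
(no output)
```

View pics/c5.png

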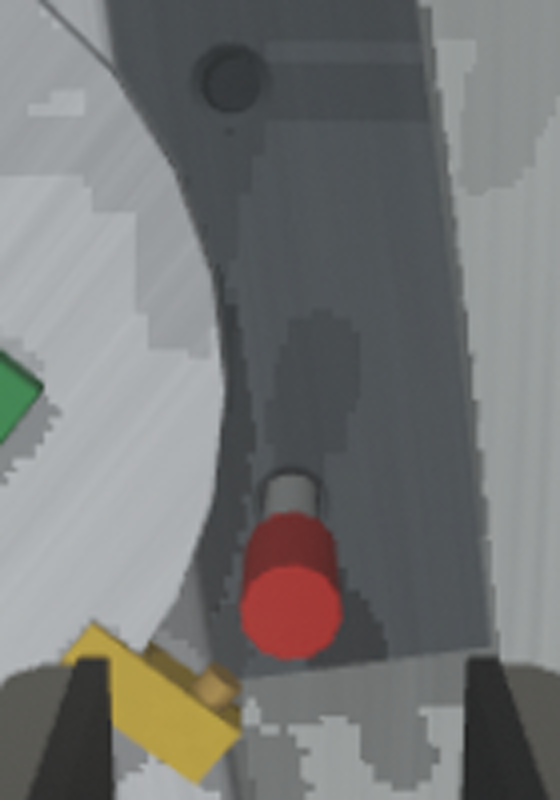

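```bash
python3 - <<'E'
from h import *
c=dict(np.load("w1.npz"))
print(hit(c,(322.6,272.6),.095),hit(c,(307.7,139.6),.034))
a=hit(c,(322.6,272.6),.095);b=hit(c,(307.7,139.6),.034);print(np.linalg.norm((a-b)[:2]))
E
```

```text
[0.6306957  0.10650939 0.095     ] [0.61976327 0.18665145 0.034     ]
0.08088429110811789
```

>>> apply_moves:
  steps:
    - [[0.48, 0, 0, 0.7, 0], [0.48, 0, 0, 0.8, 0], [0.48, 0, 0, 0.8, 0], [0.48, 0, 0, 0.6, 0], [0.48, 0, 0, 0.2, 0], [0.48, 0, 0, 0, 0], [0.0, 0, 0, 0, 0], [0.0, 0, 0, 0, 0], [0.0, 0, 0, 0, 0], [0.0, 0, 0, 0, 0]]
  grip_force: 25

```text
t: 1.7
tcp_pos: [0.632, 0.1061, 0.0744]
tool_rot: [0.707, 0.707, 0.001, 0.001]
force: [1.0, 0.0, -0.8]
finger_gap: 0.0198
```

>>> apply_moves:
  steps:
    - [[0.0, 0, 0, 0, 0], [0.0, 0, 0, 0, 0], [0.0, 0, 0, 0, 0], [0.0, 0, 0, -0.2, 0], [0.0, 0, 0, -0.3, 0], [0.0, 0, 0, 0, 0]]

```text
t: 2.2
tcp_pos: [0.6319, 0.1063, 0.0872]
tool_rot: [0.707, 0.707, 0.001, 0.001]
force: [-0.9, -0.6, -0.0]
finger_gap: 0.0155
```

>>> apply_moves:
  steps:
    - [[0.0, 0, 0, -0.4, 0], [0.0, 0, 0, -0.4, 0], [0.0, 0, 0, -0.5, 0], [0.0, 0, 0, 0, 0], [0.0, 0, 0, 0, 0]]

```text
t: 2.62
tcp_pos: [0.6321, 0.1062, 0.1198]
tool_rot: [0.707, 0.707, 0.001, 0.001]
force: [0.8, 0.7, -0.9]
finger_gap: 0.0156
```

```bash
python3 - <<'E'
from h import *
o=env.get_obs();print(o['t'],o['tcp_pos'],o['force'],o['finger_gap'],o['tool_rot'])
c=env.get_calibration("wrist")
np.savez("w2.npz",**c)
im=env.capture("wrist"); im=im[:,:,::-1];cv2.imwrite("pics/wrist2.png",im)
cv2.imwrite("pics/c6.png",cv2.resize(im[150:350,230:430],None,fx=3,fy=3,interpolation=cv2.INTER_CUBIC)[:, :])
im=env.capture("scene"); im=im[:,:,::-1]
cv2.imwrite("pics/c7.png",cv2.resize(im[180:330,300:460],None,fx=4,fy=4,interpolation=cv2.INTER_CUBIC)[:, :])
E
```

```text
2.6167 [0.63212963 0.10623908 0.11978843] [ 0.79010083  0.69268677 -0.91399159] 0.015642243965916253 [0.70709622 0.7071161  0.00091366 0.00095886]
```

View pics/c6.png

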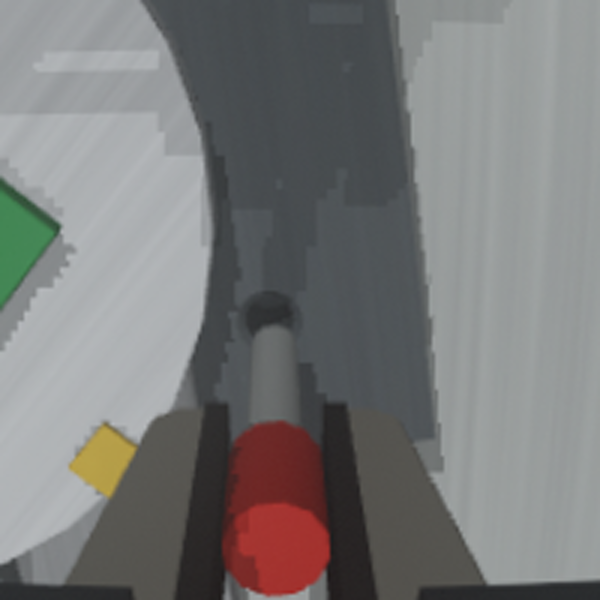

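View pics/c7.png

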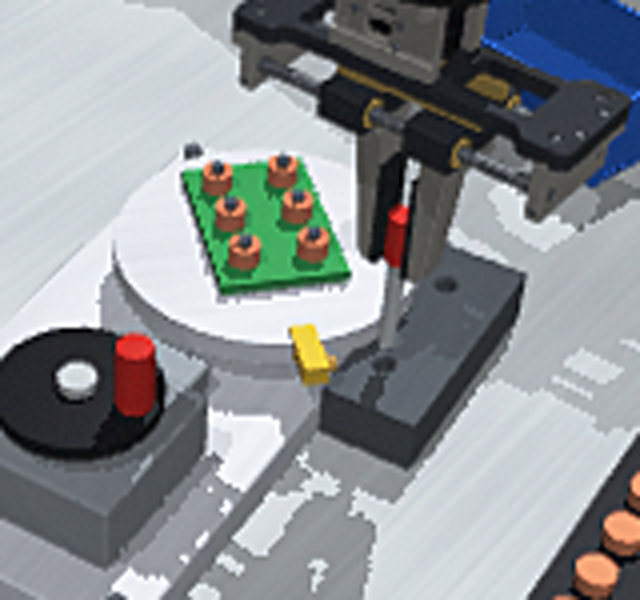

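```bash
python3 - <<'E'
from h import *
c=dict(np.load("w2.npz")); s=env.get_calibration("scene")
print("head",hit(c,(230+276/3,150+549/3),.1404),"foot far edge",hit(c,(230+274/3,150+324/3),.0494), "foot L/R", hit(c,(230+251/3,150+340/3),.0494),hit(c,(230+297/3,150+340/3),.0494))
print("hole now",hit(c,(230+269/3,150+314/3),.034))
def pr(c,X):
    q=c['R']@X+c['t']; return np.array([c['fx']*q[0]/q[2]+c['cx'],c['fy']*q[1]/q[2]+c['cy']])
for X in [(.632,.1062,.1404),(.632,.1062,.0494),(.632,.1062,.095),(.632,.1062,.034)]:
    p=pr(s,np.array(X)); print((p-[300,180])*4)
E
```

```text
head [0.63188424 0.10636907 0.1404    ] foot far edge [0.63185077 0.11054298 0.0494    ] foot L/R [0.62685287 0.10689424 0.0494    ] [0.63684746 0.10688261 0.0494    ]
hole now [0.6307414  0.10800062 0.034     ]
[401.04412681 211.91608807]
[383.94510055 342.63110572]
[392.25181568 279.12968764]
[381.25030351 363.23171988]
```

>>> apply_moves:
  steps:
    - [[0.0, 0.4, -0.09, 0, 0], [0.0, 0.8, -0.1, 0, 0], [0.0, 0.9, -0.1, 0, 0], [0.0, 0.8, -0.1, 0, 0], [0.0, 0.32, -0.1, 0.1, 0], [0.0, 0, 0, 0.2, 0], [0.0, 0, 0, 0, 0], [0.0, 0, 0, 0, 0]]

```text
t: 3.38
tcp_pos: [0.6185, 0.1858, 0.1096]
tool_rot: [0.707, 0.707, -0.001, -0.0]
force: [0.2, -0.0, 0.2]
finger_gap: 0.0152
```

```bash
python3 - <<'E'
from h import *
o=env.get_obs();print(o['t'],o['tcp_pos'],o['force'],o['finger_gap'],o['tool_rot'])
c=env.get_calibration("wrist")
np.savez("w3.npz",**c)
im=env.capture("wrist"); im=im[:,:,::-1];cv2.imwrite("pics/wrist3.png",im)
cv2.imwrite("pics/c8.png",cv2.resize(im[220:350,270:370],None,fx=6,fy=6,interpolation=cv2.INTER_CUBIC)[:, :])
im=env.capture("scene"); im=im[:,:,::-1]
cv2.imwrite("pics/c9.png",cv2.resize(im[200:300,360:460],None,fx=6,fy=6,interpolation=cv2.INTER_CUBIC)[:, :])
E
```

```text
3.3833 [0.61847368 0.1858448  0.1095732 ] [ 0.20039226 -0.04884565  0.18860772] 0.015188967563690156 [ 7.07303245e-01  7.06909649e-01 -8.44664017e-04 -3.93130867e-04]
```

View pics/c8.png

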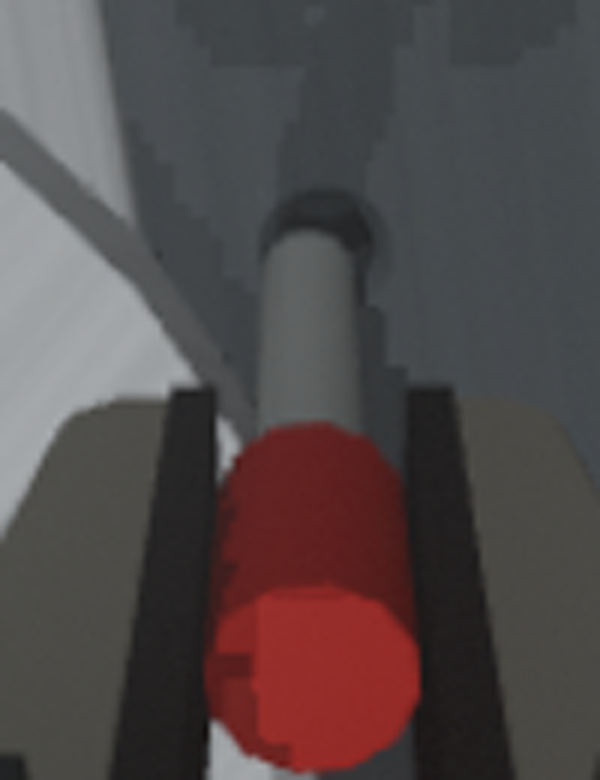

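View pics/c9.png

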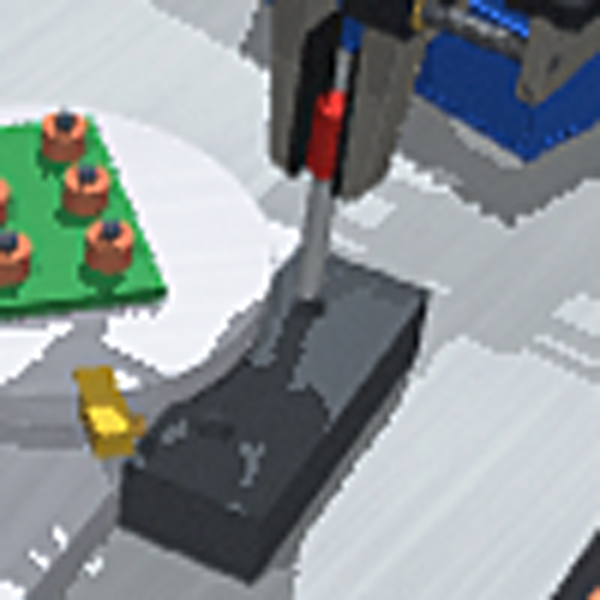

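```bash
python3 - <<'E'
from h import *
c=dict(np.load("w3.npz"))
f=lambda x,y,z:hit(c,(270+x/6,220+y/6),z).round(4)
print("rim far",f(322,188,.034),"rim L",f(260,245,.034),"R",f(384,240,.034))
zf=.1096-.0704
print("foot far",f(309,230,zf),"L",f(260,260,zf),"R",f(357,260,zf),"head",f(313,680,zf+.091))
E
```

```text
rim far [0.6194 0.1931 0.034 ] rim L [0.6125 0.1865 0.034 ] R [0.6263 0.187  0.034 ]
foot far [0.618  0.1899 0.0392] L [0.6126 0.1865 0.0392] R [0.6232 0.1865 0.0392] head [0.6184 0.1858 0.1302]
```

>>> apply_moves:
  steps:
    - [[0.0, 0.04, 0.05, 0, 0], [0.0, 0, 0, 0, 0], [0.0, 0, 0, 0, 0], [0.0, 0, 0, 0.1, 0], [0.0, 0, 0, 0.1, 0], [0.0, 0, 0, 0.1, 0], [0.0, 0, 0, 0.1, 0], [0.0, 0, 0, 0, 0]]

```text
t: 4.15
tcp_pos: [0.62, 0.1872, 0.0999]
tool_rot: [0.707, 0.707, -0.001, 0.0]
force: [0.7, -1.7, -0.6]
finger_gap: 0.0156
```

>>> apply_moves:
  steps:
    - [[0.0, -0.02, 0, 0.1, 0], [0.0, 0, 0, 0.1, 0], [0.0, 0, 0, 0.15, 0], [0.0, 0, 0, 0.15, 0], [0.0, 0, 0, 0.15, 0], [0.0, 0, 0, 0.15, 0], [0.0, 0, 0, 0, 0]]

```text
t: 4.73
tcp_pos: [0.6198, 0.187, 0.0794]
tool_rot: [0.707, 0.707, -0.001, -0.0]
force: [0.6, -1.3, -2.3]
finger_gap: 0.0151
```

>>> apply_moves:
  steps:
    - [[0.0, 0, 0, 0.1, 0], [0.0, 0, 0, 0.08, 0], [0.0, 0, 0, 0.04, 0], [0.0, 0, 0, 0, 0]]

```text
t: 5.07
tcp_pos: [0.6202, 0.1871, 0.0749]
tool_rot: [0.707, 0.707, -0.0, 0.0]
force: [0.8, -4.0, -0.3]
finger_gap: 0.0156
```

>>> apply_moves:
  steps:
    - [[0.0, -0.02, 0, 0.04, 0], [0.0, 0, 0, 0.04, 0], [0.0, 0, 0, 0.04, 0], [0.0, 0, 0, 0, 0]]

```text
t: 5.4
tcp_pos: [0.6207, 0.1869, 0.074]
tool_rot: [0.707, 0.707, 0.0, 0.0]
force: [-3.4, -2.1, 9.2]
finger_gap: 0.0153
```

>>> apply_moves:
  steps:
    - [[0.0, 0, 0, 0.05, 0], [0.0, 0, 0, 0, 0], [0.3, 0, 0, 0, 0], [0.48, 0, 0, 0, 0], [0.48, 0, 0, 0, 0], [0.48, 0, 0, -0.5, 0], [0.48, 0, 0, -1, 0], [0.48, 0, 0, -1, 0], [0.48, 0, 0, -0.7, 0], [0.48, 0, 0, 0, 0]]

```text
t: 6.23
tcp_pos: [0.6232, 0.1874, 0.1566]
tool_rot: [0.707, 0.707, 0.004, 0.003]
force: [-0.2, 0.5, 0.8]
finger_gap: 0.0439
```

```bash
python3 - <<'E'
from h import *
o=env.get_obs();print(o['t'],o['tcp_pos'],o['force'],o['finger_gap'],o['tool_rot'])
c=env.get_calibration("wrist")
np.savez("w4.npz",**c)
im=env.capture("wrist"); im=im[:,:,::-1];cv2.imwrite("pics/wrist4.png",im)
cv2.imwrite("pics/c10.png",cv2.resize(im[180:380,230:400],None,fx=4,fy=4,interpolation=cv2.INTER_CUBIC)[:600, :])
im=env.capture("side"); im=im[:,:,::-1]
cv2.imwrite("pics/c11.png",cv2.resize(im[190:330,200:360],None,fx=4,fy=4,interpolation=cv2.INTER_CUBIC)[:, :])
E
```

```text
6.2333 [0.6232234  0.18738893 0.15662946] [-0.22500172  0.48000178  0.83092239] 0.043941223706116514 [0.70703287 0.70716603 0.00367845 0.00268271]
```

View pics/c10.png

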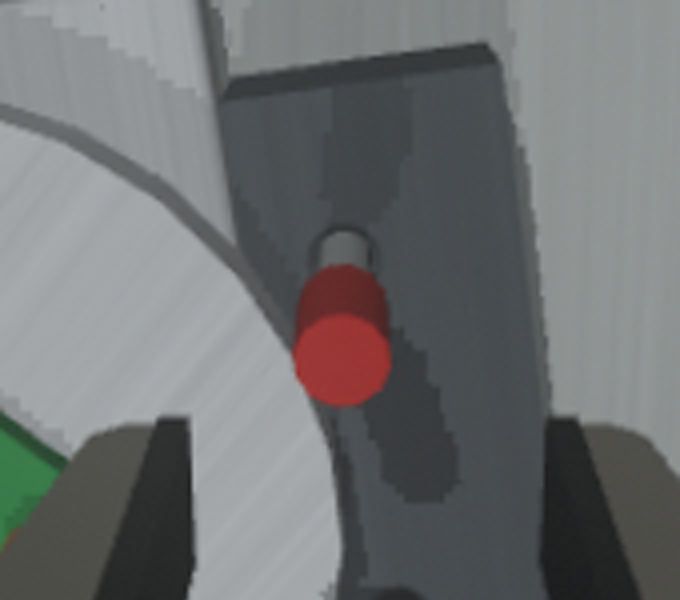

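View pics/c11.png

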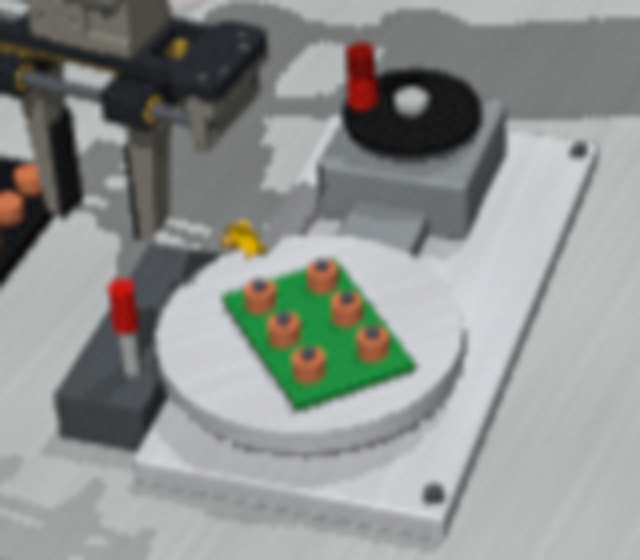

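```bash
python3 - <<'E'
from h import *
c=dict(np.load("w4.npz")); e=env.get_calibration("side")
print(hit(c,(230+342/4,180+360/4),.095), hit(c,(230+342/4,180+360/4),.100))
print("side old pin/new",hit(e,(200+175/4,190+205/4),.095,False),hit(e,(200+121.5/4,190+286/4),.095,False))
# hub and handle from current view
im=cv2.imread("pics/wrist4.png"); 
# handle target
W=hit(c,(0,0),.1)
E
```

```text
[0.6196346  0.18667363 0.095     ] [0.61967282 0.18845594 0.1       ]
side old pin/new [0.62677397 0.10661441 0.095     ] [0.61674528 0.18602059 0.095     ]
```

>>> apply_moves:
  steps:
    - [[0.48, -0.4, -0.1, 0, 0], [0.48, -0.8, -0.2, 0, 0], [0.48, -1, -0.2, 0, 0], [0.48, -1, -0.2, 0, 0], [0.48, -1, -0.2, 0, 0], [0.48, -1, -0.2, 0, 0], [0.48, -1, -0.2, 0, 0], [0.48, -1, -0.15, 0, 0], [0.48, -0.8, -0.1, 0, 0], [0.48, -0.4, 0, 0, 0]]

```text
t: 7.17
tcp_pos: [0.5795, -0.0257, 0.1488]
tool_rot: [0.708, 0.706, -0.001, -0.001]
force: [-0.4, -0.2, -0.3]
finger_gap: 0.0441
```

>>> apply_moves:
  steps:
    - [[0.48, -0.2, 0, 0, 0], [0.48, -0.8, 0, 0, 0], [0.48, 0, 0, 0, 0], [0.48, 0, 0, 0, 0], [0.48, 0, 0, 0, 0]]

```text
t: 7.58
tcp_pos: [0.5813, -0.0472, 0.1503]
tool_rot: [0.707, 0.707, -0.0, -0.001]
force: [0.4, 0.2, -1.2]
finger_gap: 0.044
```

```bash
python3 - <<'E'
from h import *
o=env.get_obs();print(o['t'],o['tcp_pos'],o['force'],o['finger_gap'],o['tool_rot'])
c=env.get_calibration("wrist")
np.savez("w5.npz",**c)
im=env.capture("wrist"); im=im[:,:,::-1];cv2.imwrite("pics/wrist5.png",im)
cv2.imwrite("pics/c12.png",cv2.resize(im[200:360,220:420],None,fx=3.5,fy=3.5,interpolation=cv2.INTER_CUBIC)[:600, :])
E
```

```text
7.5833 [ 0.58127232 -0.04719133  0.15034387] [ 0.4200407   0.19122238 -1.24508047] 0.04402131554009355 [ 7.06909738e-01  7.07303515e-01 -1.01751269e-05 -5.99778936e-04]
```

View pics/c12.png

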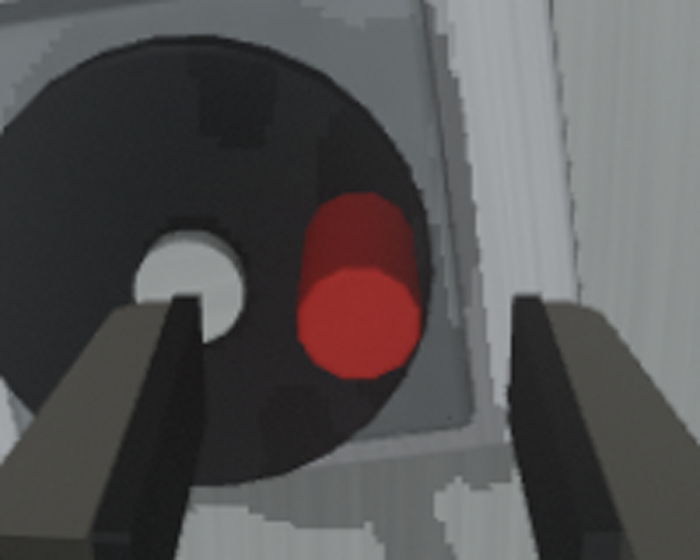

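View pics/wrist5.png

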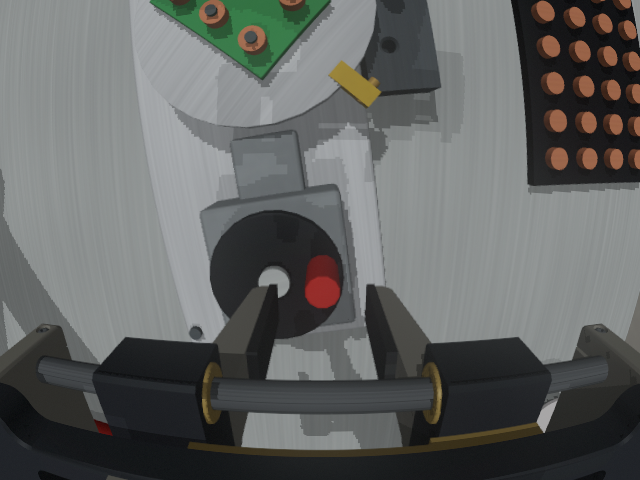

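```bash
python3 - <<'E'
from h import *
c=dict(np.load("w5.npz"))
f=lambda x,y,z:hit(c,(220+x/3.5,200+y/3.5),z).round(4)
print("handle",f(359,323,.125),"base of handle?")
im=cv2.imread("pics/wrist5.png").astype(int)
# disc edge points: black region fit circle in world
g=im.max(2); m=(g<55).astype(np.uint8); m[:, :205]=0; m[:,345:]=0; m[:208]=0; m[345:]=0
pts=[]
for a in np.arange(0,360,4):
    pass
cs,_=cv2.findContours(m,cv2.RETR_EXTERNAL,cv2.CHAIN_APPROX_NONE)
k=max(cs,key=cv2.contourArea)[:,0,:]
W=np.array([hit(c,p,.085)[:2] for p in k]); 
from scipy.optimize import least_squares
s=least_squares(lambda v:np.hypot(W[:,0]-v[0],W[:,1]-v[1])-.045,[.551,-.056],loss='soft_l1',f_scale=.0005); print("wheel centre",s.x,np.median(abs(s.fun)),len(W))
for z in (.085,.09,.095,.1): print(z,f(189,287,z))
h=f(359,323,.125)
print(np.hypot(*(h[:2]-s.x)),np.degrees(np.arctan2(*(h[:2]-s.x)[::-1])))
E
```

```text
handle [ 0.5814 -0.0478  0.125 ] base of handle?
wheel centre [ 0.5495225  -0.05482849] 0.0025012541534936428 667
0.085 [ 0.5499 -0.0577  0.085 ]
0.09 [ 0.5506 -0.0557  0.09  ]
0.095 [ 0.5513 -0.0538  0.095 ]
0.1 [ 0.5519 -0.0518  0.1   ]
0.032643145298043325 12.433880364047928
```

>>> apply_moves:
  steps:
    - [[0.48, -0.02, 0, 0.4, 0], [0.48, 0, 0, 0.6, 0], [0.48, 0, 0, 0.5, 0], [0.48, 0, 0, 0.19, 0], [0.48, 0, 0, 0, 0], [0.0, 0, 0, 0, 0], [0.0, 0, 0, 0, 0], [0.0, 0, 0, 0, 0], [0.0, 0, 0, 0, 0], [0.0, 0, 0, 0, 0]]
  grip_force: 20

```text
t: 8.47
tcp_pos: [0.5817, -0.0489, 0.1094]
tool_rot: [0.707, 0.707, 0.0, 0.0]
force: [-1.5, 0.3, 2.7]
finger_gap: 0.0192
```

>>> apply_moves:
  steps:
    - [[0.0, 0, 0, 0, 0], [0.0, 0, 0, 0, 0], [0.0, 0, 0, 0, 0]]

```text
t: 8.72
tcp_pos: [0.5817, -0.0489, 0.1094]
tool_rot: [0.707, 0.707, 0.0, 0.0]
force: [-2.3, 1.1, 5.2]
finger_gap: 0.0196
```

>>> apply_moves:
  steps:
    - [[0.0, 0, 0, -0.04, 0], [0.0, 0, 0, 0, 0], [0.0, 0, 0, 0, 0]]

```text
t: 8.97
tcp_pos: [0.5816, -0.0489, 0.1094]
tool_rot: [0.707, 0.707, 0.0, 0.0]
force: [0.4, -1.3, 0.4]
finger_gap: 0.0196
```

```bash
cat > g.py <<'E'
import numpy as np,sys
def rows(th0,steps,r=32.,n0=13.5):
    """steps: list of deg; print rows [0,tx,ty,0,0] cumulative-rounded"""
    th=n0-th0; base=r*np.array([np.sin(np.radians(th)),np.cos(np.radians(th))]); acc=np.zeros(2)
    out=[]
    for s in steps:
        th-=s; p=r*np.array([np.sin(np.radians(th)),np.cos(np.radians(th))])-base
        d=np.round(p/25-acc,2); acc+=d; out.append([0.0,float(d[0]),float(d[1]),0,0])
    return out
E
python3 - <<'E'
from g import rows
a=0
for k in range(5):
    st=[10]*9
    print(a,[rows(a,st)]); a+=90
E
```

```text
0 [[[0.0, -0.22, 0.03, 0, 0], [0.0, -0.22, -0.0, 0, 0], [0.0, -0.22, -0.05, 0, 0], [0.0, -0.21, -0.08, 0, 0], [0.0, -0.19, -0.12, 0, 0], [0.0, -0.17, -0.14, 0, 0], [0.0, -0.14, -0.18, 0, 0], [0.0, -0.1, -0.19, 0, 0], [0.0, -0.07, -0.22, 0, 0]]]
90 [[[0.0, -0.03, -0.22, 0, 0], [0.0, 0.0, -0.22, 0, 0], [0.0, 0.05, -0.22, 0, 0], [0.0, 0.08, -0.21, 0, 0], [0.0, 0.12, -0.19, 0, 0], [0.0, 0.14, -0.17, 0, 0], [0.0, 0.18, -0.14, 0, 0], [0.0, 0.19, -0.1, 0, 0], [0.0, 0.22, -0.07, 0, 0]]]
180 [[[0.0, 0.22, -0.03, 0, 0], [0.0, 0.22, 0.0, 0, 0], [0.0, 0.22, 0.05, 0, 0], [0.0, 0.21, 0.08, 0, 0], [0.0, 0.19, 0.12, 0, 0], [0.0, 0.17, 0.14, 0, 0], [0.0, 0.14, 0.18, 0, 0], [0.0, 0.1, 0.19, 0, 0], [0.0, 0.07, 0.22, 0, 0]]]
270 [[[0.0, 0.03, 0.22, 0, 0], [0.0, -0.0, 0.22, 0, 0], [0.0, -0.05, 0.22, 0, 0], [0.0, -0.08, 0.21, 0, 0], [0.0, -0.12, 0.19, 0, 0], [0.0, -0.14, 0.17, 0, 0], [0.0, -0.18, 0.14, 0, 0], [0.0, -0.19, 0.1, 0, 0], [0.0, -0.22, 0.07, 0, 0]]]
360 [[[0.0, -0.22, 0.03, 0, 0], [0.0, -0.22, -0.0, 0, 0], [0.0, -0.22, -0.05, 0, 0], [0.0, -0.21, -0.08, 0, 0], [0.0, -0.19, -0.12, 0, 0], [0.0, -0.17, -0.14, 0, 0], [0.0, -0.14, -0.18, 0, 0], [0.0, -0.1, -0.19, 0, 0], [0.0, -0.07, -0.22, 0, 0]]]
```

>>> apply_moves:
  steps:
    - [[0.0, -0.22, 0.03, 0, 0], [0.0, -0.22, 0.0, 0, 0], [0.0, -0.22, -0.05, 0, 0], [0.0, -0.21, -0.08, 0, 0], [0.0, -0.19, -0.12, 0, 0], [0.0, -0.17, -0.14, 0, 0], [0.0, -0.14, -0.18, 0, 0], [0.0, -0.1, -0.19, 0, 0], [0.0, -0.07, -0.22, 0, 0]]

```text
t: 9.72
tcp_pos: [0.5574, -0.0883, 0.1095]
tool_rot: [0.707, 0.707, -0.0, 0.001]
force: [4.4, -0.4, -4.2]
finger_gap: 0.0191
```

>>> apply_moves:
  steps:
    - [[0.0, -0.03, -0.22, 0, 0], [0.0, 0.0, -0.22, 0, 0], [0.0, 0.05, -0.22, 0, 0], [0.0, 0.08, -0.21, 0, 0], [0.0, 0.12, -0.19, 0, 0], [0.0, 0.14, -0.17, 0, 0], [0.0, 0.18, -0.14, 0, 0], [0.0, 0.19, -0.1, 0, 0], [0.0, 0.22, -0.07, 0, 0]]

```text
t: 10.47
tcp_pos: [0.5191, -0.0632, 0.1096]
tool_rot: [0.707, 0.707, 0.0, 0.001]
force: [6.8, -2.5, -7.9]
finger_gap: 0.0195
```

>>> apply_moves:
  steps:
    - [[0.0, 0.22, -0.03, 0, 0], [0.0, 0.22, 0.0, 0, 0], [0.0, 0.22, 0.05, 0, 0], [0.0, 0.21, 0.08, 0, 0], [0.0, 0.19, 0.12, 0, 0], [0.0, 0.17, 0.14, 0, 0], [0.0, 0.14, 0.18, 0, 0], [0.0, 0.1, 0.19, 0, 0], [0.0, 0.07, 0.22, 0, 0]]

```text
t: 11.22
tcp_pos: [0.5417, -0.0261, 0.1094]
tool_rot: [0.707, 0.708, -0.002, -0.0]
force: [-2.1, -8.7, -1.2]
finger_gap: 0.0197
```

>>> apply_moves:
  steps:
    - [[0.0, 0.03, 0.22, 0, 0], [0.0, 0.0, 0.22, 0, 0], [0.0, -0.05, 0.22, 0, 0], [0.0, -0.08, 0.21, 0, 0], [0.0, -0.12, 0.19, 0, 0], [0.0, -0.14, 0.17, 0, 0], [0.0, -0.18, 0.14, 0, 0], [0.0, -0.19, 0.1, 0, 0], [0.0, -0.22, 0.07, 0, 0]]

```text
t: 11.97
tcp_pos: [0.5814, -0.048, 0.1094]
tool_rot: [0.707, 0.707, 0.0, -0.001]
force: [-2.1, 3.2, 0.4]
finger_gap: 0.0195
```

```bash
python3 - <<'E'
import numpy as np
from scipy.optimize import least_squares
P=np.array([(.5816,-.0489),(.5574,-.0883),(.5191,-.0632),(.5417,-.0261),(.5814,-.048)])
s=least_squares(lambda v:np.hypot(P[:,0]-v[0],P[:,1]-v[1])-.032,[.55,-.056]);print(s.x,s.fun)
d=P-s.x;print(np.degrees(np.arctan2(d[:,1],d[:,0])))
d=P[:,:]
C=np.array([.5816-.0311,-.0489-.0075]);print("commanded centre",C)
E
```

```text
[ 0.55058962 -0.05693324] [3.39889068e-05 9.75855414e-05 1.07142685e-04 8.91563445e-05
 7.93098858e-05]
[  14.52321951  -77.75002409 -168.74459775  106.08295717   16.16912028]
commanded centre [ 0.5505 -0.0564]
```

>>> apply_moves:
  steps:
    - [[0.0, -0.24, 0.05, 0, 0], [0.0, -0.22, 0.0, 0, 0], [0.0, -0.22, -0.05, 0, 0], [0.0, -0.21, -0.08, 0, 0], [0.0, -0.19, -0.12, 0, 0], [0.0, -0.17, -0.14, 0, 0], [0.0, -0.14, -0.18, 0, 0], [0.0, -0.1, -0.19, 0, 0], [0.0, -0.07, -0.22, 0, 0]]

```text
t: 12.72
tcp_pos: [0.5589, -0.0882, 0.1095]
tool_rot: [0.707, 0.707, 0.001, 0.001]
force: [3.3, 4.5, -4.1]
finger_gap: 0.0193
```

>>> apply_moves:
  steps:
    - [[0.0, -0.03, -0.22, 0, 0], [0.0, 0.0, -0.22, 0, 0], [0.0, 0.05, -0.22, 0, 0], [0.0, 0.08, -0.21, 0, 0], [0.0, 0.12, -0.19, 0, 0], [0.0, 0.14, -0.17, 0, 0], [0.0, 0.18, -0.14, 0, 0], [0.0, 0.19, -0.1, 0, 0], [0.0, 0.22, -0.07, 0, 0]]

```text
t: 13.47
tcp_pos: [0.5196, -0.0647, 0.1096]
tool_rot: [0.707, 0.707, -0.001, 0.001]
force: [3.2, -3.7, -7.7]
finger_gap: 0.0195
```

>>> apply_moves:
  steps:
    - [[0.0, 0.22, -0.03, 0, 0], [0.0, 0.22, 0.0, 0, 0], [0.0, 0.22, 0.05, 0, 0], [0.0, 0.21, 0.08, 0, 0], [0.0, 0.19, 0.12, 0, 0], [0.0, 0.17, 0.14, 0, 0], [0.0, 0.14, 0.18, 0, 0], [0.0, 0.1, 0.19, 0, 0], [0.0, 0.07, 0.22, 0, 0]]

```text
t: 14.22
tcp_pos: [0.5424, -0.026, 0.1095]
tool_rot: [0.707, 0.707, -0.002, -0.0]
force: [-2.5, -6.6, -3.5]
finger_gap: 0.0193
```

```bash
python3 - <<'E'
from h import *
o=env.get_obs();print(o['t'],o['tcp_pos'],o['force'],o['finger_gap'],o['tool_rot'])
c=env.get_calibration("wrist")
np.savez("w6.npz",**c)
im=env.capture("wrist"); im=im[:,:,::-1];cv2.imwrite("pics/wrist6.png",im)
E
```

```text
14.2167 [ 0.54244602 -0.02596868  0.10948431] [-2.46068988 -6.64269248 -3.51515469] 0.01927485077725066 [ 7.06794518e-01  7.07416006e-01 -1.96570940e-03 -4.89883193e-04]
```

View pics/wrist6.png

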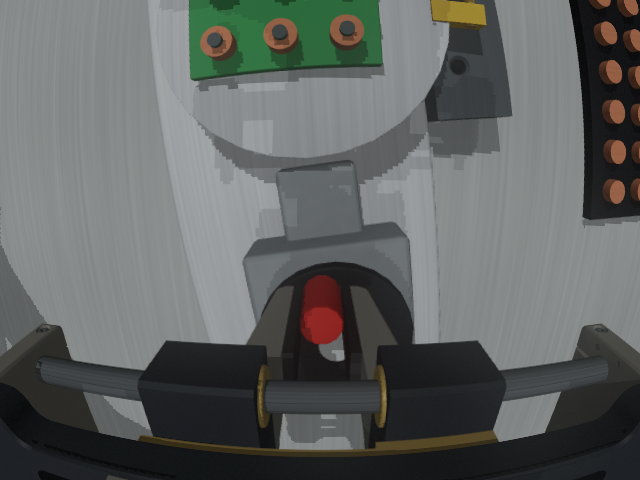

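>>> apply_moves:
  steps:
    - [[0.0, 0.03, 0.22, 0, 0], [0.0, 0.0, 0.22, 0, 0], [0.0, -0.05, 0.22, 0, 0], [0.0, -0.08, 0.21, 0, 0], [0.0, -0.12, 0.19, 0, 0], [0.0, -0.14, 0.17, 0, 0], [0.0, -0.18, 0.14, 0, 0], [0.0, -0.19, 0.1, 0, 0], [0.0, -0.22, 0.07, 0, 0]]

```text
t: 15.02
tcp_pos: [0.5815, -0.0481, 0.1094]
tool_rot: [0.707, 0.707, 0.0, -0.001]
force: [-3.5, 2.9, 0.0]
finger_gap: 0.0197
```

```bash
python3 - <<'E'
from h import *
o=env.get_obs();print(o['t'],o['tcp_pos'],o['force'],o['finger_gap'])
im=env.capture("scene"); im=im[:,:,::-1];cv2.imwrite("pics/scene2.png",im)
cv2.imwrite("pics/c13.png",cv2.resize(im[200:300,330:450],None,fx=6,fy=6,interpolation=cv2.INTER_CUBIC)[:, :])
c=env.get_calibration("wrist")
np.savez("w7.npz",**c)
im=env.capture("wrist"); im=im[:,:,::-1];cv2.imwrite("pics/wrist7.png",im)
E
```

```text
15.0167 [ 0.5814532  -0.04812292  0.10944797] [-3.53700352  2.93947831  0.0316797 ] 0.019739533300203883
```

View pics/c13.png

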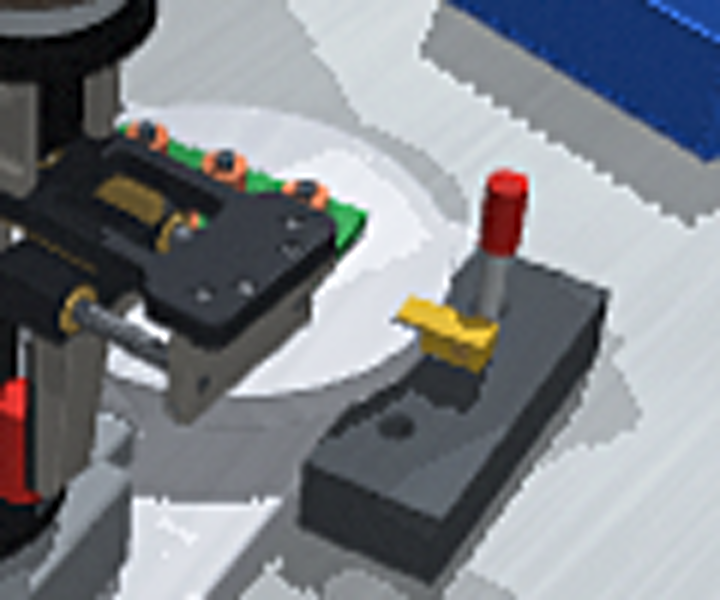

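View pics/wrist7.png

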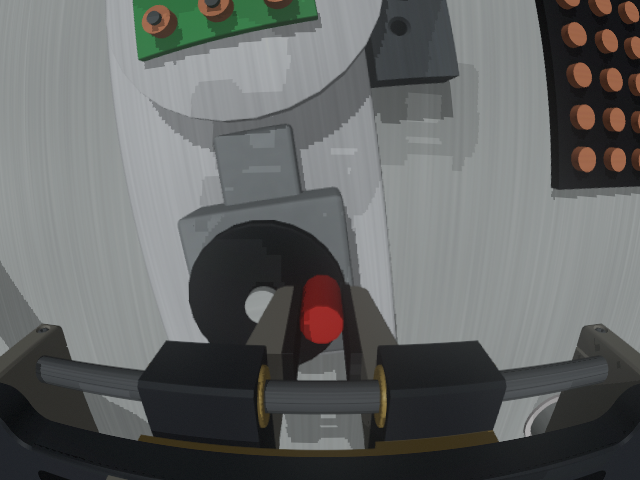

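>>> apply_moves:
  steps:
    - [[0.0, -0.22, 0.03, 0, 0], [0.0, -0.22, 0.0, 0, 0], [0.0, -0.22, -0.05, 0, 0], [0.0, -0.21, -0.08, 0, 0], [0.0, -0.19, -0.12, 0, 0], [0.0, -0.17, -0.14, 0, 0], [0.0, -0.14, -0.18, 0, 0], [0.0, 0, 0, 0, 0], [0.0, 0, 0, 0, 0]]

```text
t: 15.87
tcp_pos: [0.5678, -0.0842, 0.1095]
tool_rot: [0.707, 0.707, -0.001, -0.0]
force: [-1.9, 1.6, -2.9]
finger_gap: 0.0193
```

```bash
python3 - <<'E'
from h import *
o=env.get_obs();print(o['t'],o['tcp_pos'],o['force'],o['finger_gap'])
im=env.capture("scene"); im=im[:,:,::-1];cv2.imwrite("pics/scene3.png",im)
cv2.imwrite("pics/c14.png",cv2.resize(im[220:270,380:440],None,fx=12,fy=12,interpolation=cv2.INTER_CUBIC)[:, :])
im=env.capture("side"); im=im[:,:,::-1];cv2.imwrite("pics/side3.png",im)
cv2.imwrite("pics/c15.png",cv2.resize(im[240:300,200:270],None,fx=10,fy=10,interpolation=cv2.INTER_CUBIC)[:, :])
E
```

```text
15.8667 [ 0.56783367 -0.08418927  0.10947883] [-1.87423844  1.56218453 -2.94069975] 0.019322987628416017
```

View pics/c14.png

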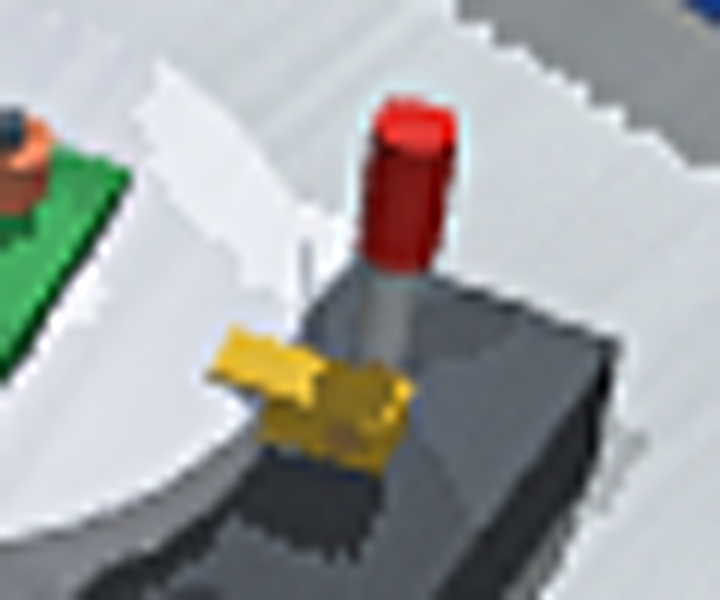

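View pics/c15.png

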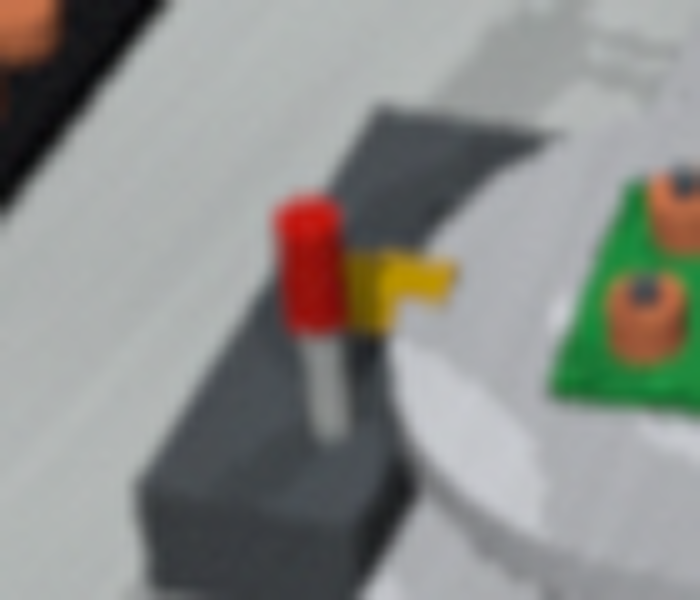

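```bash
python3 - <<'E'
from g import rows
a=790
for st in ([4]*5,[4]*5,[2]*5,[2]*5,[2]*5,[2]*5,[2]*5,[2]*5,[2]*5,[2]*5):
    print(a,rows(a,st)); a+=sum(st)
E
cat > ang.py <<'E'
import numpy as np,sys
from h import *
o=env.get_obs(); p=o['tcp_pos'][:2]-np.array([.5506,-.0569]); th=np.degrees(np.arctan2(p[1],p[0]))
t=np.array([np.sin(np.radians(th)),-np.cos(np.radians(th))]); r=p/np.linalg.norm(p)
f=o['force'][:2]
print("t%.2f ang %.2f r %.2f drag %.2f radial %.2f"%(o['t'],(14.5-th)%360,1e3*np.linalg.norm(p),-f@t,f@r))
E
python3 ang.py
```

```text
790 [[0.0, -0.05, -0.08, 0, 0], [0.0, -0.04, -0.08, 0, 0], [0.0, -0.03, -0.08, 0, 0], [0.0, -0.03, -0.08, 0, 0], [0.0, -0.03, -0.09, 0, 0]]
810 [[0.0, -0.02, -0.09, 0, 0], [0.0, -0.01, -0.09, 0, 0], [0.0, -0.0, -0.09, 0, 0], [0.0, -0.0, -0.08, 0, 0], [0.0, 0.0, -0.09, 0, 0]]
830 [[0.0, 0.01, -0.04, 0, 0], [0.0, 0.0, -0.05, 0, 0], [0.0, 0.01, -0.04, 0, 0], [0.0, 0.01, -0.05, 0, 0], [0.0, 0.01, -0.04, 0, 0]]
840 [[0.0, 0.01, -0.04, 0, 0], [0.0, 0.02, -0.04, 0, 0], [0.0, 0.01, -0.05, 0, 0], [0.0, 0.02, -0.04, 0, 0], [0.0, 0.02, -0.04, 0, 0]]
850 [[0.0, 0.02, -0.04, 0, 0], [0.0, 0.02, -0.04, 0, 0], [0.0, 0.03, -0.04, 0, 0], [0.0, 0.02, -0.03, 0, 0], [0.0, 0.03, -0.04, 0, 0]]
860 [[0.0, 0.03, -0.04, 0, 0], [0.0, 0.03, -0.03, 0, 0], [0.0, 0.03, -0.03, 0, 0], [0.0, 0.03, -0.04, 0, 0], [0.0, 0.03, -0.03, 0, 0]]
870 [[0.0, 0.03, -0.03, 0, 0], [0.0, 0.04, -0.03, 0, 0], [0.0, 0.03, -0.03, 0, 0], [0.0, 0.04, -0.02, 0, 0], [0.0, 0.03, -0.03, 0, 0]]
880 [[0.0, 0.04, -0.02, 0, 0], [0.0, 0.04, -0.03, 0, 0], [0.0, 0.04, -0.02, 0, 0], [0.0, 0.04, -0.02, 0, 0], [0.0, 0.04, -0.02, 0, 0]]
890 [[0.0, 0.04, -0.02, 0, 0], [0.0, 0.04, -0.01, 0, 0], [0.0, 0.05, -0.02, 0, 0], [0.0, 0.04, -0.01, 0, 0], [0.0, 0.04, -0.01, 0, 0]]
900 [[0.0, 0.04, -0.01, 0, 0], [0.0, 0.05, -0.01, 0, 0], [0.0, 0.04, -0.0, 0, 0], [0.0, 0.05, -0.01, 0, 0], [0.0, 0.04, -0.0, 0, 0]]
t15.97 ang 72.19 r 32.29 drag -3.26 radial -2.65
```

>>> apply_moves:
  steps:
    - [[0.0, -0.05, -0.08, 0, 0], [0.0, -0.04, -0.08, 0, 0], [0.0, -0.03, -0.08, 0, 0], [0.0, -0.03, -0.08, 0, 0], [0.0, -0.03, -0.09, 0, 0]]

```text
t: 16.38
tcp_pos: [0.5585, -0.0882, 0.1096]
tool_rot: [0.707, 0.707, 0.0, 0.0]
force: [3.7, 3.9, -8.0]
finger_gap: 0.0199
```

```bash
python3 ang.py
```

```text
t16.38 ang 90.40 r 32.29 drag 4.54 radial -2.85
```

>>> apply_moves:
  steps:
    - [[0.0, -0.02, -0.09, 0, 0], [0.0, -0.01, -0.09, 0, 0], [0.0, 0.0, -0.09, 0, 0], [0.0, 0.0, -0.08, 0, 0], [0.0, 0.0, -0.09, 0, 0]]

```text
t: 16.8
tcp_pos: [0.5471, -0.089, 0.1096]
tool_rot: [0.707, 0.707, 0.0, 0.0]
force: [3.9, 2.5, -9.0]
finger_gap: 0.0193
```

```bash
python3 ang.py
```

```text
t16.80 ang 110.70 r 32.26 drag 3.57 radial -2.89
```

>>> apply_moves:
  steps:
    - [[0.0, 0.01, -0.04, 0, 0], [0.0, 0.0, -0.05, 0, 0], [0.0, 0.01, -0.04, 0, 0], [0.0, 0.01, -0.05, 0, 0], [0.0, 0.01, -0.04, 0, 0]]

```text
t: 17.22
tcp_pos: [0.5417, -0.0878, 0.1096]
tool_rot: [0.707, 0.707, -0.0, 0.0]
force: [4.5, 0.9, -9.2]
finger_gap: 0.0193
```

```bash
python3 ang.py
```

```text
t17.22 ang 120.60 r 32.19 drag 4.07 radial -2.06
```

>>> apply_moves:
  steps:
    - [[0.0, 0.01, -0.04, 0.02, 0], [0.0, 0.02, -0.04, 0.02, 0], [0.0, 0.01, -0.05, 0, 0], [0.0, 0.02, -0.04, 0, 0], [0.0, 0.02, -0.04, 0, 0]]

```text
t: 17.63
tcp_pos: [0.5371, -0.0861, 0.1095]
tool_rot: [0.707, 0.707, 0.0, 0.001]
force: [4.3, -0.5, -2.4]
finger_gap: 0.0191
```

```bash
python3 ang.py; python3 - <<'E'
from h import *
im=env.capture("scene"); im=im[:,:,::-1];cv2.imwrite("pics/scene4.png",im)
cv2.imwrite("pics/c16.png",cv2.resize(im[220:270,380:440],None,fx=12,fy=12,interpolation=cv2.INTER_CUBIC)[:, :])
E
```

```text
t17.63 ang 129.31 r 32.19 drag 4.11 radial -1.36
```

View pics/c16.png

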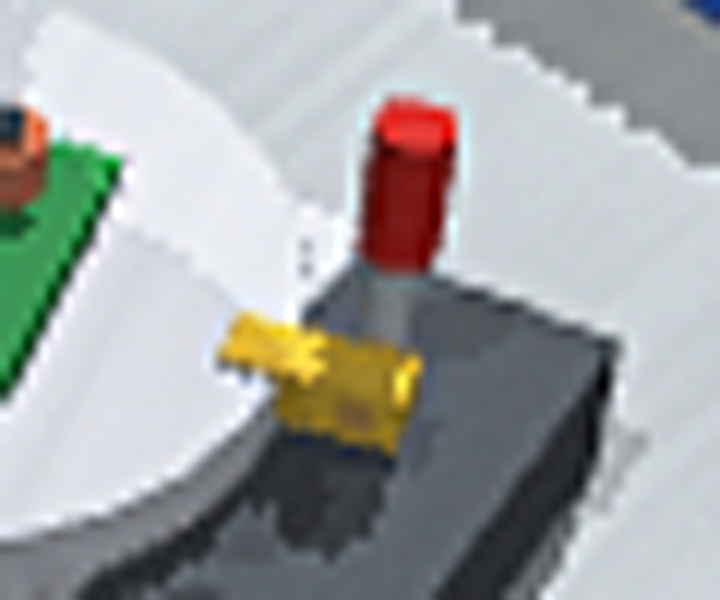

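>>> apply_moves:
  steps:
    - [[0.0, 0.02, -0.04, 0, 0], [0.0, 0.02, -0.04, 0, 0], [0.0, 0.03, -0.04, 0, 0], [0.0, 0.02, -0.03, 0, 0], [0.0, 0.03, -0.04, 0, 0]]

```text
t: 18.1
tcp_pos: [0.5322, -0.0833, 0.1094]
tool_rot: [0.707, 0.707, 0.0, 0.001]
force: [4.2, -0.9, 2.8]
finger_gap: 0.0191
```

```bash
python3 ang.py
```

```text
t18.10 ang 139.33 r 32.15 drag 3.94 radial -1.65
```

>>> apply_moves:
  steps:
    - [[0.0, 0.03, -0.04, 0, 0], [0.0, 0.03, -0.03, 0, 0], [0.0, 0.03, -0.03, 0, 0], [0.0, 0.03, -0.04, 0, 0], [0.0, 0.03, -0.03, 0, 0]]

```text
t: 18.52
tcp_pos: [0.5279, -0.0795, 0.1094]
tool_rot: [0.707, 0.707, -0.0, 0.001]
force: [3.3, -3.1, 4.9]
finger_gap: 0.0196
```

```bash
python3 ang.py
```

```text
t18.52 ang 149.64 r 32.09 drag 4.55 radial -0.19
```

>>> apply_moves:
  steps:
    - [[0.0, 0.03, -0.03, 0, 0], [0.0, 0.04, -0.03, 0, 0], [0.0, 0.03, -0.03, 0, 0]]

```text
t: 18.77
tcp_pos: [0.5256, -0.077, 0.1094]
tool_rot: [0.707, 0.707, -0.0, 0.001]
force: [3.2, -3.6, 4.0]
finger_gap: 0.0193
```

```bash
python3 ang.py
```

```text
t18.77 ang 155.59 r 32.08 drag 4.77 radial -0.21
```

>>> apply_moves:
  steps:
    - [[0.0, 0.04, -0.02, 0, 0], [0.0, 0.03, -0.03, 0, 0], [0.0, 0.04, -0.02, 0, 0]]

```text
t: 19.02
tcp_pos: [0.5238, -0.0744, 0.1094]
tool_rot: [0.707, 0.707, -0.0, 0.001]
force: [3.1, -3.6, 6.0]
finger_gap: 0.0193
```

```bash
python3 ang.py; python3 - <<'E'
from h import *
im=env.capture("scene"); im=im[:,:,::-1];cv2.imwrite("pics/scene5.png",im)
cv2.imwrite("pics/c17.png",cv2.resize(im[220:270,380:440],None,fx=12,fy=12,interpolation=cv2.INTER_CUBIC)[:, :])
im=env.capture("side"); im=im[:,:,::-1]
cv2.imwrite("pics/c18.png",cv2.resize(im[240:300,200:270],None,fx=10,fy=10,interpolation=cv2.INTER_CUBIC)[:, :])
E
```

```text
t19.02 ang 161.35 r 32.03 drag 4.77 radial -0.65
```

View pics/c17.png

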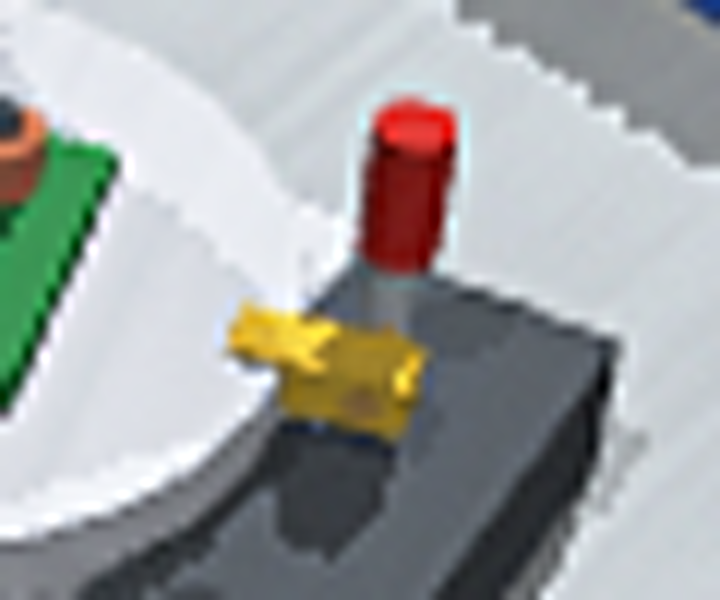

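View pics/c18.png

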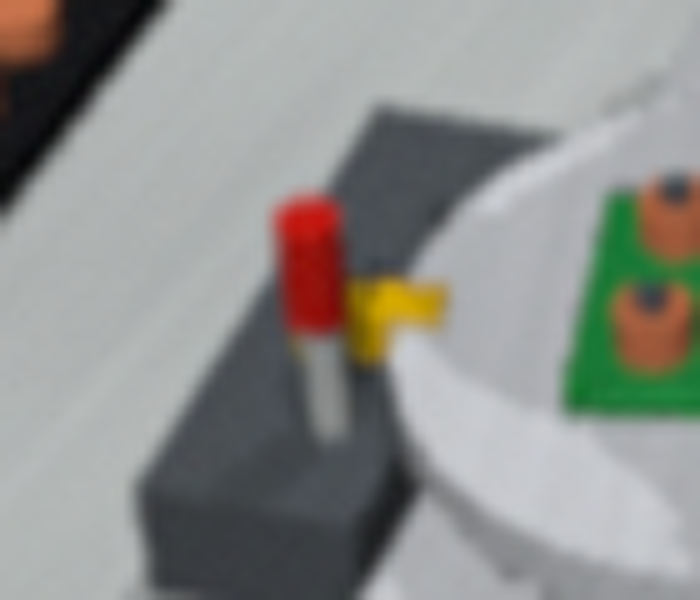

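>>> apply_moves:
  steps:
    - [[0.0, 0.04, -0.02, -0.02, 0], [0.0, 0.04, -0.02, 0, 0], [0.0, 0.04, -0.02, 0, 0]]

```text
t: 19.37
tcp_pos: [0.5219, -0.0711, 0.1094]
tool_rot: [0.707, 0.707, -0.0, 0.0]
force: [2.0, -4.6, 5.6]
finger_gap: 0.0193
```

```bash
python3 ang.py
```

```text
t19.37 ang 168.21 r 32.01 drag 5.03 radial 0.26
```

>>> apply_moves:
  steps:
    - [[0.0, 0.04, -0.02, 0, 0], [0.0, 0.04, -0.02, 0, 0], [0.0, 0.04, -0.01, 0, 0]]

```text
t: 19.62
tcp_pos: [0.5206, -0.068, 0.1094]
tool_rot: [0.707, 0.707, -0.0, 0.0]
force: [0.9, -3.3, 5.3]
finger_gap: 0.0196
```

```bash
python3 ang.py
```

```text
t19.62 ang 174.16 r 31.99 drag 3.37 radial 0.30
```

>>> apply_moves:
  steps:
    - [[0.0, 0.05, -0.01, 0, 0], [0.0, 0.04, -0.02, 0, 0], [0.0, 0.04, -0.01, 0, 0]]

```text
t: 19.87
tcp_pos: [0.5196, -0.0648, 0.1094]
tool_rot: [0.707, 0.707, -0.0, 0.0]
force: [2.6, -3.5, 5.7]
finger_gap: 0.0197
```

```bash
python3 ang.py
```

```text
t19.87 ang 180.26 r 31.99 drag 4.07 radial -1.63
```

>>> apply_moves:
  steps:
    - [[0.0, 0.04, -0.01, 0, 0], [0.0, 0.05, -0.01, 0, 0], [0.0, 0.04, 0.0, 0, 0]]

```text
t: 20.12
tcp_pos: [0.519, -0.0616, 0.1093]
tool_rot: [0.707, 0.707, -0.001, 0.0]
force: [1.6, -4.6, 6.6]
finger_gap: 0.0194
```

```bash
python3 ang.py
```

```text
t20.12 ang 186.10 r 31.95 drag 4.81 radial -0.89
```

```bash
python3 - <<'E'
from g import rows
print(rows(906,[2]*20))
E
```

```text
[[0.0, 0.04, -0.01, 0, 0], [0.0, 0.05, 0.0, 0, 0], [0.0, 0.04, -0.0, 0, 0], [0.0, 0.05, -0.0, 0, 0], [0.0, 0.04, 0.0, 0, 0], [0.0, 0.05, 0.0, 0, 0], [0.0, 0.04, 0.01, 0, 0], [0.0, 0.05, 0.0, 0, 0], [0.0, 0.04, 0.01, 0, 0], [0.0, 0.04, 0.01, 0, 0], [0.0, 0.05, 0.01, 0, 0], [0.0, 0.04, 0.01, 0, 0], [0.0, 0.04, 0.02, 0, 0], [0.0, 0.05, 0.01, 0, 0], [0.0, 0.04, 0.02, 0, 0], [0.0, 0.04, 0.01, 0, 0], [0.0, 0.04, 0.02, 0, 0], [0.0, 0.04, 0.02, 0, 0], [0.0, 0.04, 0.03, 0, 0], [0.0, 0.03, 0.02, 0, 0]]
```

>>> apply_moves:
  steps:
    - [[0.0, 0.04, 0.0, 0, 0], [0.0, 0.05, 0.0, 0, 0], [0.0, 0.04, 0.0, 0, 0]]

```text
t: 20.37
tcp_pos: [0.5187, -0.0584, 0.1093]
tool_rot: [0.707, 0.707, -0.001, -0.0]
force: [-0.4, -4.2, 6.7]
finger_gap: 0.0193
```

```bash
python3 ang.py
```

```text
t20.37 ang 191.79 r 31.92 drag 4.21 radial 0.64
```

>>> apply_moves:
  steps:
    - [[0.0, 0.05, 0.0, 0, 0], [0.0, 0.04, 0.0, 0, 0], [0.0, 0.05, 0.0, 0, 0]]

```text
t: 20.62
tcp_pos: [0.5187, -0.0553, 0.1093]
tool_rot: [0.707, 0.707, -0.001, 0.0]
force: [0.9, -7.0, 6.4]
finger_gap: 0.0193
```

```bash
python3 ang.py; python3 - <<'E'
from h import *
im=env.capture("scene"); im=im[:,:,::-1]
cv2.imwrite("pics/c19.png",cv2.resize(im[220:270,380:440],None,fx=12,fy=12,interpolation=cv2.INTER_CUBIC)[:, :])
im=env.capture("side"); im=im[:,:,::-1]
cv2.imwrite("pics/c20.png",cv2.resize(im[240:300,200:270],None,fx=10,fy=10,interpolation=cv2.INTER_CUBIC)[:, :])
E
```

```text
t20.62 ang 197.45 r 31.94 drag 6.93 radial -1.26
```

View pics/c19.png

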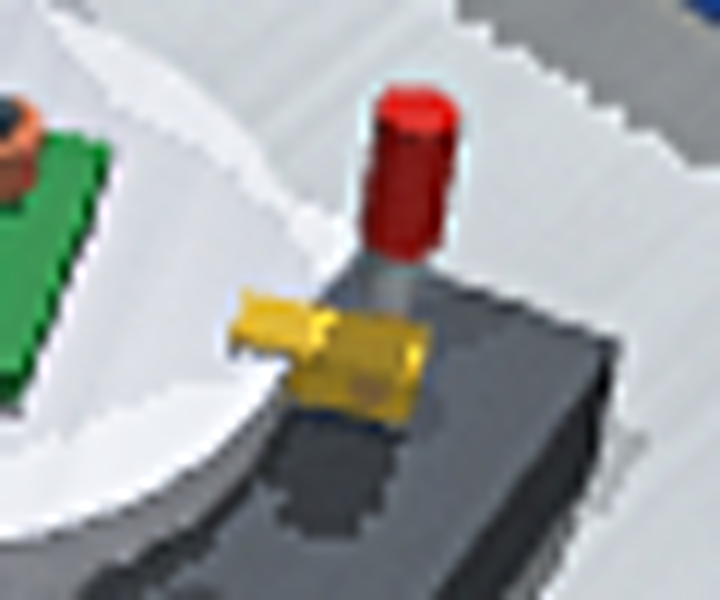

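View pics/c20.png

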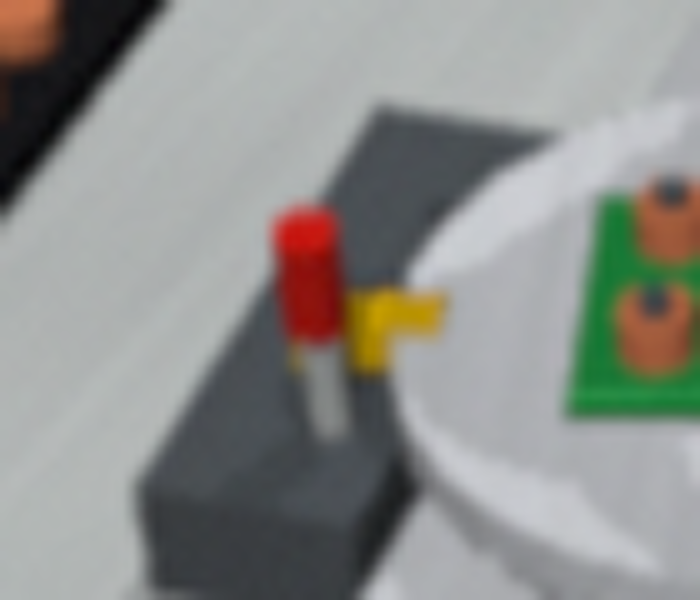

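```bash
python3 ang.py
```

```text
t20.72 ang 197.77 r 31.91 drag 5.15 radial -1.57
```

>>> apply_moves:
  steps:
    - [[0.0, 0, 0, 0, 0]]

```text
t: 20.8
tcp_pos: [0.5187, -0.0551, 0.1093]
tool_rot: [0.707, 0.707, -0.001, 0.0]
force: [0.8, -4.5, 6.9]
finger_gap: 0.019
```

```bash
python3 ang.py
```

```text
t20.80 ang 197.77 r 31.93 drag 4.42 radial -1.03
```

>>> apply_moves:
  steps:
    - [[0.0, 0.04, 0.01, 0, 0]]

```text
t: 20.88
tcp_pos: [0.5188, -0.0544, 0.1093]
tool_rot: [0.707, 0.707, -0.001, 0.0]
force: [-1.3, -6.0, 7.3]
finger_gap: 0.0194
```

```bash
python3 ang.py
```

```text
t20.88 ang 198.99 r 31.89 drag 6.09 radial 0.85
```

>>> apply_moves:
  steps:
    - [[0.0, 0.03, 0.0, 0, 0]]

```text
t: 20.97
tcp_pos: [0.5188, -0.0537, 0.1093]
tool_rot: [0.707, 0.707, -0.001, 0.0]
force: [-0.4, -6.6, 6.8]
finger_gap: 0.0194
```

```bash
python3 ang.py
```

```text
t20.97 ang 200.17 r 31.91 drag 6.62 radial -0.28
```

>>> apply_moves:
  steps:
    - [[0.0, 0, 0, -0.05, 0]]

```text
t: 21.05
tcp_pos: [0.5188, -0.0536, 0.1096]
tool_rot: [0.707, 0.707, -0.001, 0.0]
force: [6.6, -7.1, -9.2]
finger_gap: 0.0192
```

```bash
python3 ang.py
```

```text
t21.05 ang 200.45 r 32.02 drag 6.38 radial -7.27
```

>>> apply_moves:
  steps:
    - [[0.0, -0.02, 0, 0, 0], [0.0, 0, 0, 0, 0]]

```text
t: 21.22
tcp_pos: [0.5188, -0.0537, 0.1095]
tool_rot: [0.707, 0.707, -0.001, -0.0]
force: [3.6, -4.9, -0.8]
finger_gap: 0.0193
```

```bash
python3 ang.py
```

```text
t21.22 ang 200.30 r 31.98 drag 4.53 radial -4.11
```

>>> apply_moves:
  steps:
    - [[0.0, -0.02, 0.02, 0, 0], [0.0, 0, 0, 0, 0], [0.0, 0, 0, 0, 0]]

```text
t: 21.47
tcp_pos: [0.5189, -0.0537, 0.1095]
tool_rot: [0.707, 0.707, -0.001, -0.001]
force: [1.3, -5.0, -1.3]
finger_gap: 0.0199
```

```bash
python3 ang.py
```

```text
t21.47 ang 200.27 r 31.90 drag 4.81 radial -1.76
```

>>> apply_moves:
  steps:
    - [[0.0, -0.03, 0.01, 0, 0], [0.0, 0, 0, 0, 0], [0.0, 0, 0, 0, 0]]

```text
t: 21.72
tcp_pos: [0.519, -0.0538, 0.1095]
tool_rot: [0.707, 0.707, -0.001, -0.002]
force: [-1.7, -1.2, -1.1]
finger_gap: 0.0198
```

```bash
python3 ang.py
```

```text
t21.72 ang 200.01 r 31.80 drag 1.39 radial 1.60
```

>>> apply_moves:
  steps:
    - [[0.34, 0, 0, 0, 0], [0.34, 0, 0, 0, 0], [0.34, 0, 0, 0, 0], [0.34, 0, 0, -0.3, 0], [0.34, 0, 0, -0.6, 0], [0.34, 0, 0, -0.8, 0], [0.34, 0, 0, -0.8, 0], [0.34, 0, 0, -0.8, 0], [0.34, 0, 0, -0.5, 0], [0.34, 0, 0, 0, 0]]

```text
t: 22.55
tcp_pos: [0.5223, -0.0551, 0.2095]
tool_rot: [0.707, 0.707, 0.002, 0.003]
force: [-0.2, -0.8, 0.9]
finger_gap: 0.0314
```

```bash
python3 - <<'E'
from h import *
o=env.get_obs();print(o['t'],o['tcp_pos'],o['force'],o['finger_gap'])
im=env.capture("scene"); im=im[:,:,::-1]; cv2.imwrite("pics/scene6.png",im)
cv2.imwrite("pics/c21.png",cv2.resize(im[220:270,380:440],None,fx=12,fy=12,interpolation=cv2.INTER_CUBIC)[:, :])
im=env.capture("side"); im=im[:,:,::-1]
cv2.imwrite("pics/c22.png",cv2.resize(im[240:300,200:270],None,fx=10,fy=10,interpolation=cv2.INTER_CUBIC)[:, :])
c=env.get_calibration("wrist");np.savez("w8.npz",**c)
im=env.capture("wrist"); im=im[:,:,::-1];cv2.imwrite("pics/wrist8.png",im)
E
```

```text
22.55 [ 0.52233511 -0.05507718  0.20949348] [-0.17079693 -0.75444581  0.86973109] 0.03136320087188189
```

View pics/c21.png

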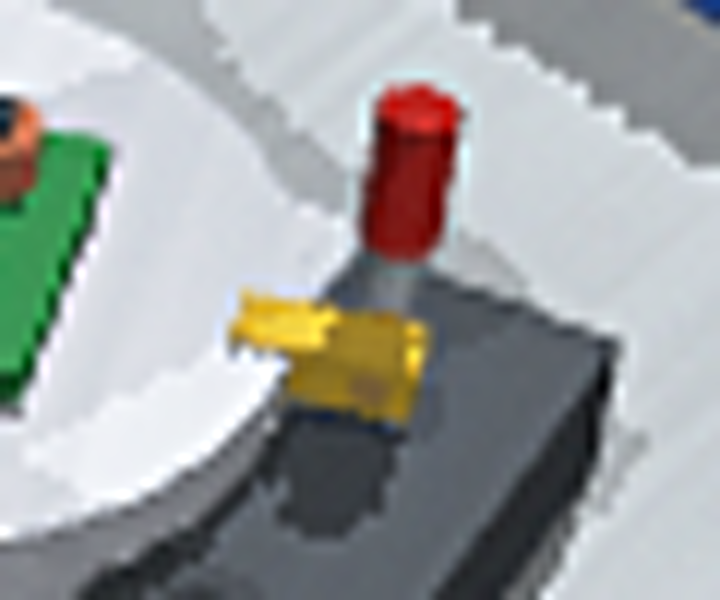

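View pics/c22.png

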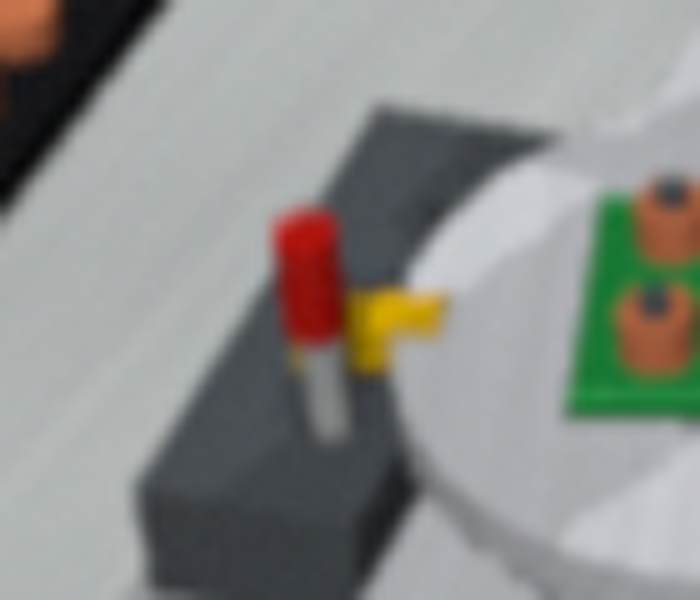

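View pics/wrist8.png

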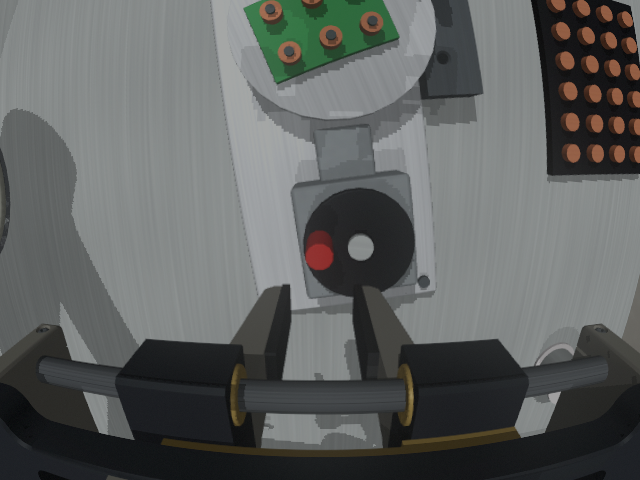

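>>> apply_moves:
  steps:
    - [[0.34, 0.4, 0.2, -0.3, 0], [0.34, 0.8, 0.4, -0.3, 0], [0.34, 1, 0.5, -0.3, 0], [0.34, 1, 0.5, 0, 0], [0.34, 1, 0.5, 0, 0], [0.34, 0.8, 0.4, 0, 0], [0.34, 0.4, 0.2, 0, 0], [0.34, 0, 0, 0, 0], [0.34, 0, 0, 0, 0]]

```text
t: 23.45
tcp_pos: [0.5874, 0.0806, 0.2272]
tool_rot: [0.707, 0.707, -0.001, -0.0]
force: [0.3, 1.0, -0.2]
finger_gap: 0.0312
```

```bash
python3 - <<'E'
from h import *
o=env.get_obs();print(o['t'],o['tcp_pos'],o['force'],o['finger_gap'])
c=env.get_calibration("wrist");np.savez("w9.npz",**c)
im=env.capture("wrist"); im=im[:,:,::-1];cv2.imwrite("pics/wrist9.png",im)
def pj(X):
    q=c['R']@np.array(X)+c['t']; th=np.arctan2(np.hypot(q[0],q[1]),q[2]); u=q[:2]/np.hypot(q[0],q[1])*th; return u*c['fx']+[c['cx'],c['cy']]
p=pj((.6197,.1866,.06)).astype(int);print(p)
x0,y0=max(p[0]-50,0),max(p[1]-50,0)
print(x0,y0); cv2.imwrite("pics/c23.png",cv2.resize(im[y0:y0+90,x0:x0+100],None,fx=6,fy=6,interpolation=cv2.INTER_CUBIC))
E
```

```text
23.45 [0.58735171 0.0805998  0.22722625] [ 0.27057814  1.01659985 -0.17163124] 0.031244223843815293
[359 111]
309 61
```

View pics/c23.png

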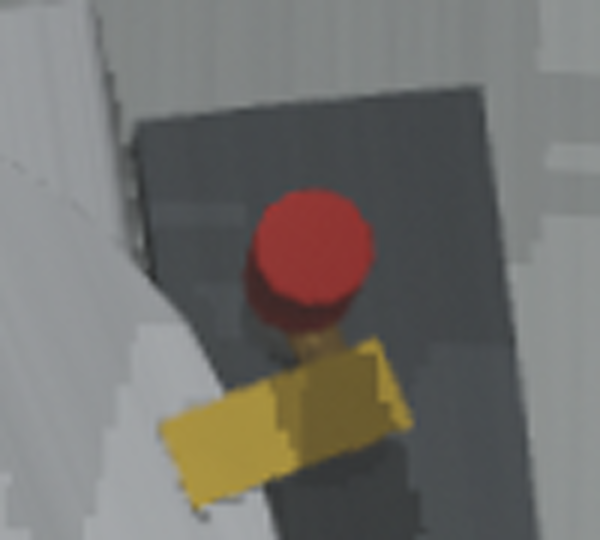

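```bash
python3 - <<'E'
from h import *
c=dict(np.load("w9.npz"))
f=lambda x,y,z:hit(c,(309+x/6,61+y/6),z).round(4)
print("head",f(314,247,.095), "head width",np.linalg.norm(f(252,247,.095)-f(375,247,.095)))
C=np.array([.5291,.1335])
for p in ((160,425),(195,507),(376,338),(412,425)): print(f(*p,.054), np.degrees(np.arctan2(*(f(*p,.054)[:2]-C)[::-1])))
E
```

```text
head [0.6174 0.1907 0.095 ] head width 0.016007810593582025
[0.5992 0.1681 0.054 ] 26.270052630718595
[0.6044 0.1559 0.054 ] 16.56651833012863
[0.631  0.1818 0.054 ] 25.36067630763502
[0.6365 0.1689 0.054 ] 18.242681828123438
```

```bash
python3 - <<'E'
from h import *
print(env.close_job())
E
```

```text
the job is handed in; nothing more can be done
None
```

The table is indexed one station and the job is handed in, at about 23.5 s of the 72 s allowed. No verdict came back.

- **Pin:** I gripped its head, lifted it out and put it in the next hole. I pushed it down until it bottomed, with about 9 N upward force. The gripper was then at 74.0 mm, against 74.4 mm when it first gripped the seated pin.
- **Handwheel:** I turned it clockwise about 920°, or 2.56 turns, holding only the handle. The steady drag was about 4.3 N. I stopped when it reached about 6.6 N, which puts roughly 10 N on the pin. I eased the arm's load off the handle before letting go.
- **Last checks:** After release, the scene and side pictures showed the pin and finger where they had been under load, with no run-back visible. A wrist view from above showed the brass screw against the pin. The gripper was clear of everything.

- **Pin lean:** The pin now leans away from the screw, with its head about 4 to 5 mm off the hole's centre. I put this down to the play in the hole plus the light load. It is slightly more than the roughly 3.5 mm I work out from play alone. I did not measure its seated depth again after loading it.
- **Contact force:** This is an estimate, because single force readings scattered by about 0.5 to 1 N. One reading just before the stop was 6.9 N, and static readings between steps fell back to about 4.5 N.

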